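# Start a drying batch of double bells

### The arm

A 7-joint arm with a two-finger parallel gripper is mounted at the origin on the work surface. World frame = base frame: x ahead of the robot, y to its left, z up, the work surface at z = 0. Lengths are in m, angles in rad, forces in N, time in s.
With the tool pointing down it reaches from about 0.425 to 0.925 m from the base axis. Payload 6.8 kg.
Tool frame: the origin (TCP) lies on the front face of the gripper's body, between the roots of the fingers; the fingertips stand 73 mm ahead of it and the grasp point (between the pads) lies 54 mm ahead of it (env.nose_length is the distance from the TCP to the fingertips, in m); z points along the fingers, y is the direction in which the jaws open and shut (so a half turn about z gives the same grasp; the last joint's range is limited). The gripper opens to 85 mm and grips with 20 to 120 N. Pads are 22 mm wide; open, the fingers measure 114 mm over their backs; the gripper's body (76 mm by 85 mm) begins 54 mm behind the grasp point. The pads swing forward as they close: fully open they stand 13 mm farther back than shut.
Start: joints at [-1.254, 0.477, 0.022, 1.555, -0.011, 1.109, -0.083], TCP at [0.278, 0.615, 0.304] pointing down, gripper open.
Joint ranges: [-2.96, 2.96], [-0.34, 2.1], [-1.41, 1.46], [0.24, 2.44], [-1.37, 4.51], [0.17, 1.92], [-2.96, 2.96]. Speed limits (rad/s): [2.39, 2.39, 3.14, 3.14, 3.14, 3.14, 3.14].

### API

Orientations are given as a unit quaternion [w, x, y, z].
In Python, from cell import env, kin, camera, calibration, job gives the robot as it stands. The module is installed in compiled form; this text tells all that it offers. Calls block until the motion is done:
- env.reach(position, orientation): joint-space move of the TCP to a pose.
- env.movel(position, velocity=0.15, rot=None, stop_force=None): straight line of the TCP; rot=None keeps the orientation; velocity is the mean speed in m/s. With stop_force (N) it stops when the force on the tool has changed by that much, and returns True; else False.
- env.goto_joints(angles): joint-space move.
- env.grip(opening, f_grip=None): finger opening in m; f_grip is the grip in N (None keeps the last); returns when the fingers have stopped.
- env.dwell(seconds).
- kin.inverse_kinematics(position, orientation): joint angles nearest the present ones, or None.
- env.get_state(): the state.
- camera(name): name is "side" or "top" or "wrist"; returns (picture, depth): 480x640x3 uint8, blue, green, red; 480x640 float32, m along the optical axis (not along the pixel's ray), 0 where there is no reading.
- calibration(name): a dict with "fx", "fy", "cx", "cy" (pixels), "rvec" (rotation vector, rad) and "tvec" (3), from world to camera coordinates, as OpenCV has them. Camera axes: x right, y down, z forward; pixel columns grow to the right and rows downward; lengths in m; the calibration is good to about 2 mm. The wrist camera is an equidistant fisheye: a pixel r from the principal point sees the ray r / f radians off the axis. A picture is of the moment at which its call begins: read the wrist's pose just before it. calibration takes no time and is no camera call; for the wrist camera it gives the pose at the moment of the call.
A pose or a line that the arm cannot do raises env.PlanningError and nothing moves.
- job.job_done(): hands the job in, once; it reports no verdict.
The state is a dict: "time": time; "qpos": joint angles; "joint_velocities": joint speeds; "joint_torque": joint torques, N m; "tcp_pos": TCP position; "orientation": TCP orientation; "force": force on the tool from outside, world axes, zero at the start; "torque": the same for the moment, N m; "opening": finger opening in m.
Only numpy, scipy, OpenCV 4.12 (cv2) and the standard library are available. Lean on these libraries where they do the work, as an engineer would, in place of code of your own. Each camera call takes 0.05 s, during which the arm holds its last target.

### The job

Get the next batch drying: turn the dust cap on the dryer's intake anticlockwise until it comes free, lift it off and lay it flat, right way up, in the steel parts tray, and hang every pair of bells from the plywood tray astride the drying bar, one bell each side of the bar and the pairs not touching each other. Only when all that is done, pinch the latch tab on the damper grip, slide the grip left to the very next notch and let the latch snap in. Leave the odd single bell and the glue bottle where they stand, and leave the hung bells at rest.

Things in the scene. Friction and masses are not known exactly. Their poses are not given: they have to be found in the camera images.
- dryer: Grey drying unit, fixed. Origin on the bench under mid-bar; x away from the robot, y left along the bar, z up. Low air box (170 x 290 x 50 mm, centred on the origin, grille slots on top) carries the steel drying bar on two end posts. At its right end the fan housing (280 x 220 mm, 115 mm high, centre x -75, y -265 mm) has the round air intake and the damper slide on top.
- bar_top (a point): Highest point of the drying bar at mid length, 170 mm above the bench; axes as the dryer's. The bar is round, 14 mm thick, along the dryer's y; the posts' inner faces are 132 mm either side of this point and rise 17 mm above it. The air box's top is 120 mm below this point.
- intake (a point): Centre of the top of the intake neck (60 mm across, 28 mm high, on the fan housing); axes as the dryer's. Lips (76 mm across, undersides 11 mm below this point) leave 3 slots, 40 degrees wide, centred 0, 120, 240 degrees from the dryer's x (white ticks on the housing). A stop just past each slot ends the anticlockwise turn. A cap in place has its origin 22 mm below this point.
- cap: Black dust cap, loose, 86 mm across, 0.13 kg. Origin centre of underside, z up. Grip bar on top 66 mm long (x), 18 mm thick (y), 28 to 62 mm above origin: hold it at 50. 3 lugs, white marks, at 0, 120, 240 degrees from its x. Turns freely, anticlockwise 35 to 55 degrees, till cap x is along dryer x (or a third of a turn off; slack -10, +6 degrees), then lifts off; elsewhere its lugs catch.
- parts_tray: Shallow square steel tray for the cap, fixed, 116 mm square outside, 108 mm inside, walls 18 mm high, floor 4 mm thick. Origin at the centre of its underside on the bench.
- bell_tray: Plywood tray on the left in which the pairs of bells stand in a row, fixed, 300 mm (x) by 190 mm (y), walls 20 mm high, floor 5 mm thick. Origin at the centre of its underside on the bench.
- damper (a joint): Travel in m of the damper slide: 0 closed (start), growing as the grip moves along the dryer's +y (left); notches at 0, 0.035, 0.070 and 0.105. With the latch pin in a notch the grip is locked (about 2 mm play either way). Unlatched it needs about 2 N.
- damper_grip (a point): Where to pinch the damper grip; axes as the dryer's; moves with it. Black block 29 mm thick (x), 36 mm wide (y), top 18 mm above this point. On its front (-x) the ribbed grey latch tab, 30 mm wide, from 20 below to 16 mm above. Both measure 44 mm across x, this point in the middle; pinched along x by two fingers they close to 38 mm and the pin leaves its notch. Teeth tops 28 mm below this point.
- latch (a joint): How far in m the latch tab is pressed towards the block: 0 out (its spring pushes with 3 N), 0.006 fully in (7 N). The slide is free above about 0.0048. Let go, the tab springs out into a notch if within about 3 mm of it; between notches it stays about 0.0045 in.
- bells_1: Pair of red bells on an arched brass strap, loose, 0.2 kg; may be absent; all four alike. Origin centre of underside, z up, x from bell to bell (y or -y along the bar once hung). Bells 44 mm across, 44 mm high, centres 84 mm apart. On the strap's crown a white snowflake plate to hold it by: 14 mm thick (y), 14 mm wide (x), 113 to 155 mm above the origin, arms to 25 mm either side: hold at 137.
- bells_1_hook (a point): Where the crown of bells_1's strap rests on the bar: underside of the crown, 100 mm above the body's origin; axes as the body's. The strap is 14 mm wide (y); below the crown its hook is 26 mm wide inside (x) and 22 mm deep, then it spreads at 45 degrees to the bells.
- bells_2: Another pair of bells, as bells_1; may be absent.
- bells_2_hook (a point): Where the crown of bells_2's strap rests on the bar: underside of the crown, 100 mm above the body's origin; axes as the body's. The strap is 14 mm wide (y); below the crown its hook is 26 mm wide inside (x) and 22 mm deep, then it spreads at 45 degrees to the bells.
- bells_3: Another pair of bells, as bells_1; may be absent.
- bells_3_hook (a point): Where the crown of bells_3's strap rests on the bar: underside of the crown, 100 mm above the body's origin; axes as the body's. The strap is 14 mm wide (y); below the crown its hook is 26 mm wide inside (x) and 22 mm deep, then it spreads at 45 degrees to the bells.
- bells_4: Another pair of bells, as bells_1; may be absent.
- bells_4_hook (a point): Where the crown of bells_4's strap rests on the bar: underside of the crown, 100 mm above the body's origin; axes as the body's. The strap is 14 mm wide (y); below the crown its hook is 26 mm wide inside (x) and 22 mm deep, then it spreads at 45 degrees to the bells.
- single_bell: Odd single red bell with no strap, standing between the two trays, 44 mm across, 59 mm high: not part of the batch; loose bystander, to be left alone. Origin at its underside.
- glue_bottle: White glue bottle beyond the dryer, 56 mm across, 130 mm high; loose bystander, to be left alone. Origin at its underside.
Mind the look-alikes: they are no part of the job. Of the things like the parts_tray, leave any that is red; of the rest the smaller one is meant.

How it is judged:
On the way, in this order (a step that is already met when the one before it is completed fails the run):
1. The cap lies in the parts tray and every pair of bells hangs on the bar, let go (horizontal distance between cap and parts_tray below 0.02 m and angle between cap's own z axis and vertical below 0.12 rad and z of cap in the frame of parts_tray between -0.002 and 0.01 m and x of bells_1_hook in the frame of bar_top between -0.01 and 0.01 m and z of bells_1_hook in the frame of bar_top between -0.008 and 0.008 m and y of bells_1_hook in the frame of bar_top between -0.13 and 0.13 m and angle between each of bells_1, bells_2, bells_3, bells_4's own z axis and vertical below 0.2 rad and x of bells_2_hook in the frame of bar_top between -0.01 and 0.01 m and z of bells_2_hook in the frame of bar_top between -0.008 and 0.008 m and y of bells_2_hook in the frame of bar_top between -0.13 and 0.13 m and x of bells_3_hook in the frame of bar_top between -0.01 and 0.01 m and z of bells_3_hook in the frame of bar_top between -0.008 and 0.008 m and y of bells_3_hook in the frame of bar_top between -0.13 and 0.13 m and x of bells_4_hook in the frame of bar_top between -0.01 and 0.01 m and z of bells_4_hook in the frame of bar_top between -0.008 and 0.008 m and y of bells_4_hook in the frame of bar_top between -0.13 and 0.13 m and contact force between each of bells_1, bells_2, bells_3, bells_4 and the fingers below 0.05 N), for 0.2 s.
2. The damper is latched in the first notch (value of joint damper between 0.032 and 0.038 m and value of joint latch below 0.002 m), for 0.2 s.
At the end, for the whole second after the job is handed in: Cap flat, right way up in the parts tray (centre within 20 mm of the tray's); every pair of bells hangs upright astride the bar (crown within 10 mm across, 8 mm in height), between the posts, at rest, touching no other pair; damper in its first notch (35 +-3 mm), latch out (all of step 2 and horizontal distance between cap and parts_tray below 0.02 m and angle between cap's own z axis and vertical below 0.12 rad and z of cap in the frame of parts_tray between -0.002 and 0.01 m and x of bells_1_hook in the frame of bar_top between -0.01 and 0.01 m and z of bells_1_hook in the frame of bar_top between -0.008 and 0.008 m and y of bells_1_hook in the frame of bar_top between -0.13 and 0.13 m and angle between each of bells_1, bells_2, bells_3, bells_4's own z axis and vertical below 0.2 rad and x of bells_2_hook in the frame of bar_top between -0.01 and 0.01 m and z of bells_2_hook in the frame of bar_top between -0.008 and 0.008 m and y of bells_2_hook in the frame of bar_top between -0.13 and 0.13 m and x of bells_3_hook in the frame of bar_top between -0.01 and 0.01 m and z of bells_3_hook in the frame of bar_top between -0.008 and 0.008 m and y of bells_3_hook in the frame of bar_top between -0.13 and 0.13 m and x of bells_4_hook in the frame of bar_top between -0.01 and 0.01 m and z of bells_4_hook in the frame of bar_top between -0.008 and 0.008 m and y of bells_4_hook in the frame of bar_top between -0.13 and 0.13 m and contact force between bells_1 and bells_2 below 0.05 N and contact force between each of bells_1, bells_2 and bells_3 below 0.05 N and contact force between each of bells_1, bells_2, bells_3 and bells_4 below 0.05 N and linear speed of each of bells_1, bells_2, bells_3, bells_4 below 0.05 m/s and linear speed of cap below 0.02 m/s).
It fails at once if the single bell or the glue bottle is shifted by more than 40 mm (distance of any of single_bell, glue_bottle from where it was at the start of the episode above 0.04 m).
Of bells_1, bells_2, bells_3, bells_4 only 2 to 4 are there at a start; the rules pass over those that are not, and their reading is None.
At some moment in a run one of bells_1, bells_2, bells_3, bells_4 may be knocked a few centimetres aside while the robot is not near it.
It also fails if it takes over 210 s, if anything falls off the work surface, if the arm or the gripper's body presses on something with over 40 N, if the wrist force passes 120 N, or if a joint passes its speed limit or range.

## Working session

There is one attempt and no reset: what is moved stays moved. The work goes in short steps, each a Python script; the robot and the scene stay as the last script left them, time stands still between calls to the robot, and variables do not carry over. Pictures are saved under pics/ and viewed, and the job is handed in when it is done.

```bash
ls; mkdir -p pics; python3 - <<'E'
from cell import env,camera,calibration
import cv2
s=env.get_state(); print(s['time'],s['tcp_pos'],s['orientation'],s['opening'],env.nose_length)
for n in ['side','top','wrist']:
    c=calibration(n); print(n,c)
    p,d=camera(n); cv2.imwrite(f'pics/{n}0.png',p)
    import numpy as np; np.save(f'pics/{n}0.npy',d); print((d==0).mean(),d.min(),d.max())
E
```

```text
pics
0.0 [0.27800004 0.61457179 0.30289168] [-1.19836961e-04  2.10807549e-01  9.77527123e-01 -9.41799047e-04] 0.08535551210329449 0.0726
side {'fx': 458.3502860208993, 'fy': 458.3502860208993, 'cx': 319.6389009635665, 'cy': 238.60906092438083, 'rvec': array([ 2.18106585, -0.76292436,  0.37633181]), 'tvec': array([-0.42194373,  0.23263472,  0.83325963])}
0.0040104166666666665 0.0 3.2259676
top {'fx': 450.72879584804247, 'fy': 450.72879584804247, 'cx': 320.4869018877863, 'cy': 240.76225153163426, 'rvec': array([ 2.18491772, -2.18285835,  0.09103132]), 'tvec': array([-0.06594407,  0.48342379,  1.23256397])}
0.00380859375 0.0 2.135524
wrist {'fx': 371.64829954431775, 'fy': 371.64829954431775, 'cx': 319.5183975589439, 'cy': 235.68147843717367, 'rvec': array([-2.44636012, -1.57878741, -0.20868395]), 'tvec': array([-0.67439753, -0.03312409,  0.37719183])}
0.023385416666666665 0.0 1.3152472
```

View pics/top0.png

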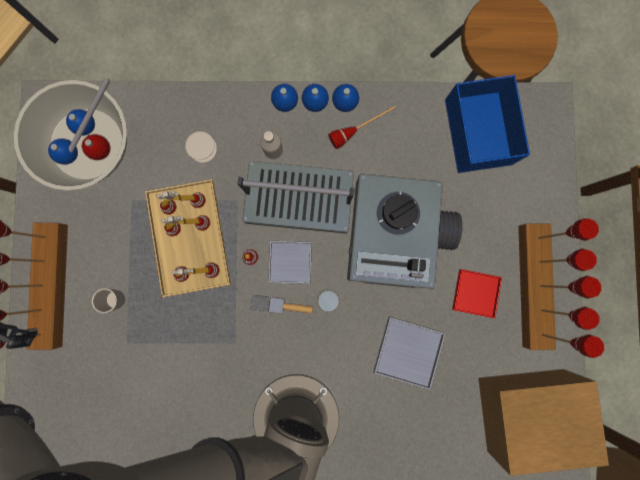

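View pics/side0.png

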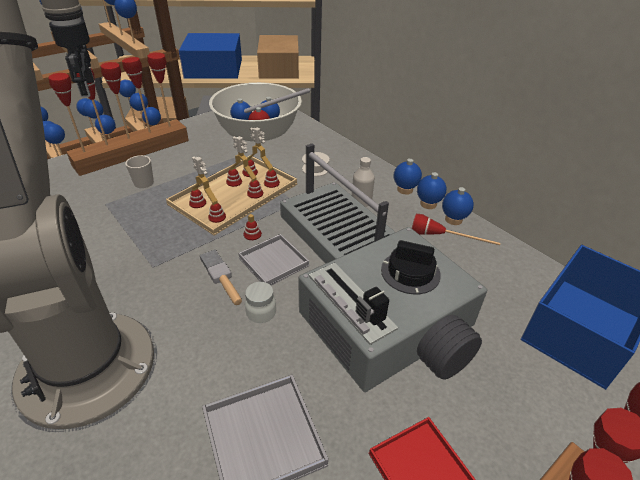

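View pics/wrist0.png

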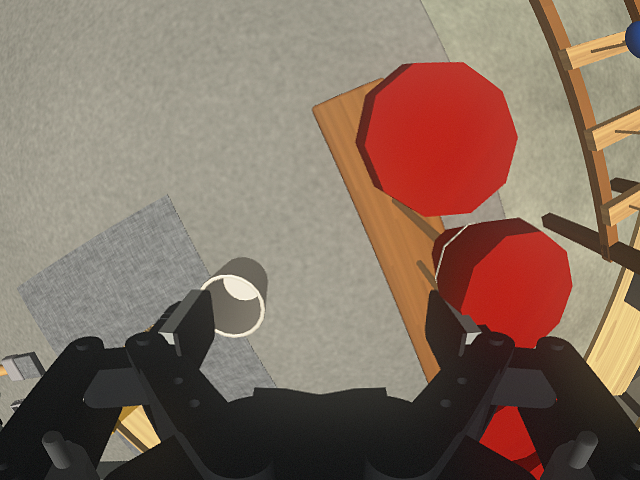

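```bash
cat > h.py <<'E'
import numpy as np, cv2
from scipy.spatial.transform import Rotation as R
from cell import env,kin,camera,calibration
def ext(n,c=None):
    c=c or calibration(n); Rm=cv2.Rodrigues(np.array(c['rvec']))[0]; return c,Rm,np.array(c['tvec']).ravel()
def cloud(n,d,c=None):
    c,Rm,t=ext(n,c); v,u=np.mgrid[0:480,0:640]
    P=np.stack([(u-c['cx'])/c['fx']*d,(v-c['cy'])/c['fy']*d,d],-1)
    return (P-t)@Rm
def ray(n,uv,z,c=None):
    c,Rm,t=ext(n,c); uv=np.atleast_2d(np.array(uv,float))
    r=np.c_[(uv[:,0]-c['cx'])/c['fx'],(uv[:,1]-c['cy'])/c['fy'],np.ones(len(uv))]@Rm
    o=-t@Rm; s=(np.atleast_1d(z)-o[2])/r[:,2]; return o+r*s[:,None]
def proj(n,P,c=None):
    c,Rm,t=ext(n,c); q=np.atleast_2d(P)@Rm.T+t
    return np.c_[q[:,0]/q[:,2]*c['fx']+c['cx'],q[:,1]/q[:,2]*c['fy']+c['cy']]
def zoom(n,img,u0,v0,u1,v1,k,name):
    cv2.imwrite('pics/'+name,cv2.resize(img[v0:v1,u0:u1],None,fx=k,fy=k,interpolation=cv2.INTER_CUBIC))
def down(yaw):
    # tool z down, tool y axis along (cos yaw, sin yaw)
    y=np.array([np.cos(yaw),np.sin(yaw),0]); z=np.array([0,0,-1.]); x=np.cross(y,z)
    q=R.from_matrix(np.c_[x,y,z]).as_quat(); return q[[3,0,1,2]]
E
python3 - <<'E'
from h import *
for n in ['top','side']:
    c,Rm,t=ext(n); print(n,'campos',-t@Rm)
p=cv2.imread('pics/top0.png'); 
zoom('top',p,140,155,300,305,5,'t_bells.png'); zoom('top',p,340,165,470,295,5,'t_fan.png')
zoom('top',p,235,150,365,300,4,'t_box.png')
s=cv2.imread('pics/side0.png'); zoom('side',s,160,120,320,240,5,'s_bells.png')
d=np.load('pics/top0.npy'); P=cloud('top',d)
m=(P[...,0]>.35)&(P[...,0]<1)&(abs(P[...,1])<.6)
print(np.histogram(P[m][:,2],np.arange(-.02,.24,.01)))
E
```

```text
top campos [ 0.38561346 -0.0592178   1.2669083 ]
side campos [ 0.01382947 -0.6290113   0.72844394]
(array([    2, 24873, 34878,  1825,  1122,  1507,  3914,  3862,  1192,
        1550,  1309,  1340,  1284,  7090,  1212,   234,   593,   405,
         518,   435,   228,     1,     0,     0,     0]), array([-0.02, -0.01,  0.  ,  0.01,  0.02,  0.03,  0.04,  0.05,  0.06,
        0.07,  0.08,  0.09,  0.1 ,  0.11,  0.12,  0.13,  0.14,  0.15,
        0.16,  0.17,  0.18,  0.19,  0.2 ,  0.21,  0.22,  0.23]))
```

View pics/t_bells.png

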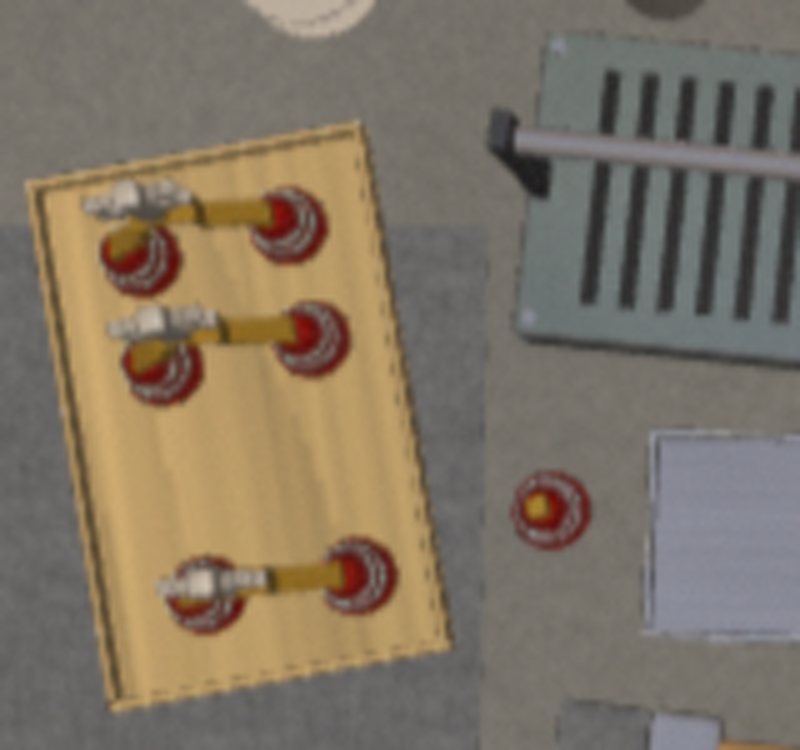

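View pics/t_fan.png

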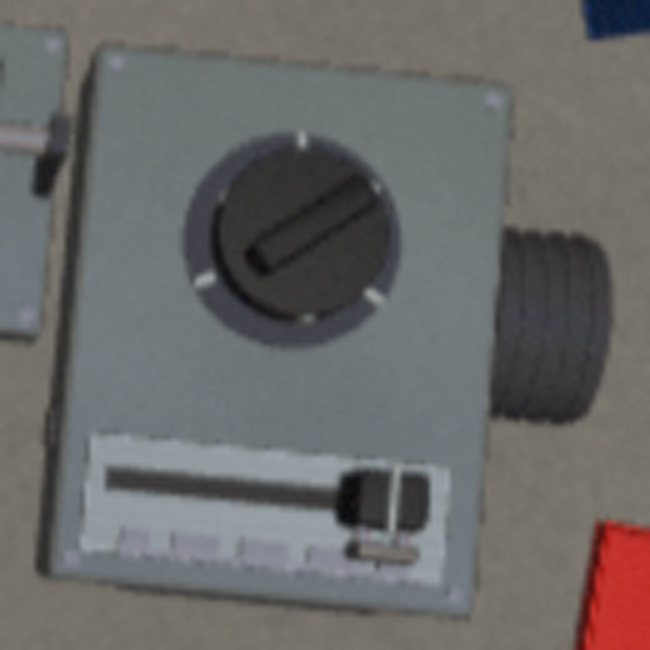

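View pics/t_box.png

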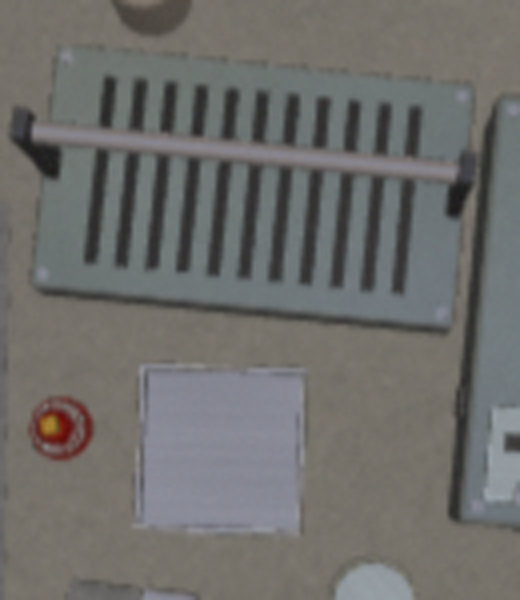

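View pics/s_bells.png

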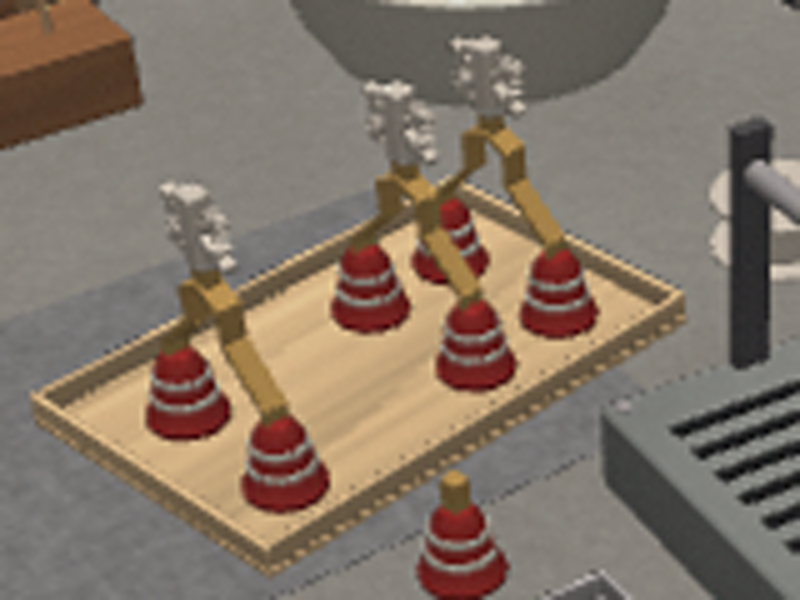

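```bash
cat > meas.py <<'E'
from h import *
p=cv2.imread('pics/top0.png'); d=np.load('pics/top0.npy'); P=cloud('top',d)
def region(u0,v0,u1,v1):
    m=np.zeros((480,640),bool); m[v0:v1,u0:u1]=1; return m
def rect(m,z):
    m=m.astype(np.uint8); n,l,s,_=cv2.connectedComponentsWithStats(m); k=1+np.argmax(s[1:,4])
    cs,_=cv2.findContours((l==k).astype(np.uint8),cv2.RETR_EXTERNAL,cv2.CHAIN_APPROX_NONE)
    c=max(cs,key=len)[:,0]; Q=ray('top',c,z)[:,:2]
    r=cv2.minAreaRect(Q.astype(np.float32)*1000); return r,Q
Z=P[...,2]
print('floor offset',np.median(Z[region(240,330,360,365)]), np.median(Z[region(360,190,375,240)]),np.median(Z[region(250,205,340,225)]))
for nm,z,reg in [('housing',.115,(345,165,455,295)),('box',.05,(235,150,356,240))]:
    r,Q=rect(region(*reg)&(abs(Z-z)<.012),z); print(nm,r)
r,Q=rect(region(262,235,318,290)&(p[...,0]>145),.004); print('tray?',r)
E
python3 meas.py
```

```text
floor offset -0.00037879577872913025 0.11478042673891384 0.049986952171602345
housing ((501.9551696777344, -279.1619873046875), (259.9719543457031, 278.42938232421875), 84.34980010986328)
box ((568.7861938476562, -0.4912567138671875), (288.8244323730469, 100.13269805908203), 84.41458129882812)
tray? ((422.3106994628906, 19.703330993652344), (106.28429412841797, 106.45988464355469), 0.06336557120084763)
```

```bash
cat >> meas.py <<'E'
print('---')
m=region(238,155,356,240)&(abs(Z-.05)<.006)
m=cv2.morphologyEx(m.astype(np.uint8),cv2.MORPH_OPEN,np.ones((3,3)))>0
v,u=np.nonzero(m); r=cv2.minAreaRect((ray('top',np.c_[u,v],.05)[:,:2]*1000).astype(np.float32)); print('box',r, len(u))
m=region(345,165,443,295)&(abs(Z-.115)<.006)
m=cv2.morphologyEx(m.astype(np.uint8),cv2.MORPH_OPEN,np.ones((5,5)))
# remove hose (lower z anyway)
v,u=np.nonzero(m); Q=ray('top',np.c_[u,v],.115)[:,:2]*1000
r=cv2.minAreaRect(Q.astype(np.float32)); print('housing',r,len(u))
# bar line: z>.15 pts in region, 
m=region(252,180,346,205)&(Z>.155)&(Z<.175)
v,u=np.nonzero(m); Q=P[m]; l=cv2.fitLine(Q[:,:2].astype(np.float32),cv2.DIST_HUBER,0,.01,.01).ravel(); print('bar',l,np.degrees(np.arctan2(l[1],l[0])),Q[:,2].max())
# posts
m=region(234,170,360,210)&(Z>.175)&(Z<.195); v,u=np.nonzero(m)
for s in [u<300,u>300]: print('post',P[m][s].mean(0),s.sum(), ray('top',[[u[s].mean(),v[s].mean()]],.187))
# cap
m=region(370,180,430,240)&(Z>.13); print('cap z hist',np.histogram(Z[m],12))
E
python3 meas.py | sed -n '/---/,$p'
```

```text
---
box ((603.9622802734375, -3.8585205078125), (288.87640380859375, 169.90615844726562), 84.40599060058594) 5698
housing ((503.83880615234375, -259.09246826171875), (218.51397705078125, 278.299072265625), 84.3781509399414) 6110
bar [ 0.09758624  0.9952271   0.60312337 -0.01017583] 84.3998 0.17466614869679817
post [0.61681345 0.13151439 0.18477238] 40 [[0.61633973 0.1311291  0.187     ]]
post [ 0.58980149 -0.1396043   0.18615953] 34 [[ 0.58964944 -0.13954449  0.187     ]]
cap z hist (array([947,   0,   0,   0,   0,   0,   0,   0,   0,   0,   0,  14]), array([0.13047932, 0.22518173, 0.31988415, 0.41458656, 0.50928898,
       0.60399139, 0.69869381, 0.79339622, 0.88809864, 0.98280105,
       1.07750347, 1.17220588, 1.2669083 ]))
```

```bash
cat > meas2.py <<'E'
from h import *
p=cv2.imread('pics/top0.png'); d=np.load('pics/top0.npy'); P=cloud('top',d); Z=P[...,2]
ps=cv2.imread('pics/side0.png'); ds=np.load('pics/side0.npy'); S=cloud('side',ds)
Rz=R.from_euler('z',-5.6,degrees=True).as_matrix()
O=np.array([.6042,-.0033,0])
def todry(Q): return (Q-O)@Rz
print('== bells')
for nm,C in [('top',P),('side',S)]:
    Q=C.reshape(-1,3); m=(Q[:,2]>.122)&(Q[:,2]<.17)&(Q[:,0]>.38)&(Q[:,0]<.72)&(Q[:,1]>.12)&(Q[:,1]<.46)
    Q=Q[m].astype(np.float32); 
    # drop dryer post
    D=todry(Q); Q=Q[~((abs(D[:,0])<.03)&(D[:,1]<.17))]
    _,l,c=cv2.kmeans(np.ascontiguousarray(Q[:,:2]),3,None,(3,50,1e-5),10,cv2.KMEANS_PP_CENTERS)
    for k in np.argsort(c[:,0]):
        q=Q[l[:,0]==k]; r=cv2.minAreaRect(q[:,:2]*1000); f=cv2.fitLine(q[:,:2],cv2.DIST_HUBER,0,.01,.01).ravel()
        print(nm,len(q),r,'line deg',np.degrees(np.arctan2(f[1],f[0])),q[:,2].max())
print('== cap')
m=np.zeros_like(Z,bool); m[175:240,365:430]=1
for lo,hi,z in [(.14,.156,.149),(.172,.2,.183)]:
    mm=m&(Z>lo)&(Z<hi); v,u=np.nonzero(mm); q=P[mm]; print(np.median(q[:,2]),len(q))
    r=ray('top',np.c_[u,v],z)[:,:2]*1000; print(cv2.minEnclosingCircle(r.astype(np.float32)),cv2.minAreaRect(r.astype(np.float32)))
    D=todry(q); print(D.mean(0))
m=np.zeros_like(Z,bool); m[255:285,350:432]=1
mm=m&(Z>.135); D=todry(P[mm]); print('grip',D.min(0),D.max(0),np.median(D,0),len(D)); 
for lo in np.arange(.12,.20,.01):
    q=D[(D[:,2]>lo)&(D[:,2]<lo+.01)]
    if len(q): print(round(lo,3),len(q),q.min(0),q.max(0))
E
python3 meas2.py
```

```text
== bells
top 94 ((399.2301940917969, 279.5639953613281), (12.582478523254395, 47.04478073120117), 0.0478108786046505) line deg -83.260284 0.16190122
top 118 ((527.3381958007812, 308.2140808105469), (14.024884223937988, 48.52545928955078), 13.7109956741333) line deg -79.6077 0.16417827
top 131 ((589.9818115234375, 322.0677795410156), (13.117233276367188, 47.972015380859375), 7.695380687713623) line deg -77.34342 0.16326949
side 179 ((394.1896667480469, 278.4782409667969), (15.311264991760254, 48.87696838378906), 4.056421756744385) line deg -80.32358 0.16177858
side 176 ((523.1685180664062, 306.960205078125), (15.42712688446045, 50.238616943359375), 10.37861156463623) line deg -77.36741 0.1615061
side 174 ((585.9662475585938, 321.5693664550781), (16.601152420043945, 47.208744049072266), 5.142800807952881) line deg -73.2644 0.16282582
== cap
0.1486484031473202 708
((549.1162719726562, -263.5501403808594), 44.05836868286133) ((549.3714599609375, -264.6014709472656), (84.1851577758789, 85.79627227783203), 25.954124450683594)
[-0.03101335 -0.26357411  0.14864666]
0.18193329208929465 202
((547.0113525390625, -263.7514343261719), 33.66880798339844) ((547.9967651367188, -263.11663818359375), (17.93130111694336, 67.33617401123047), 32.79132843017578)
[-0.03038483 -0.26416763  0.18183153]
grip [-0.21208669 -0.33301639  0.13544421] [-0.14452802 -0.07698124  1.2669083 ] [-0.1654604  -0.31069722  0.17307226] 295
0.13 7 [-0.19091678 -0.29876711  0.13544421] [-0.14983976 -0.28837534  0.13961537]
0.14 10 [-0.19037709 -0.31905485  0.14111194] [-0.14736142 -0.29662136  0.14735746]
0.15 29 [-0.19041542 -0.32759321  0.15075399] [-0.14797529 -0.29642448  0.1599453 ]
0.16 37 [-0.19033629 -0.33092759  0.16046565] [-0.14534159 -0.29698357  0.16999811]
0.17 202 [-0.1901757  -0.33301639  0.17004878] [-0.14452802 -0.29662507  0.17989643]
0.18 1 [-0.15928573 -0.31566689  0.18180326] [-0.15928573 -0.31566689  0.18180326]
```

```bash
python3 - <<'E'
from h import *
s=cv2.imread('pics/side0.png'); zoom('side',s,300,220,500,370,4,'s_fan.png')
E
```

```text
(no output)
```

View pics/s_fan.png

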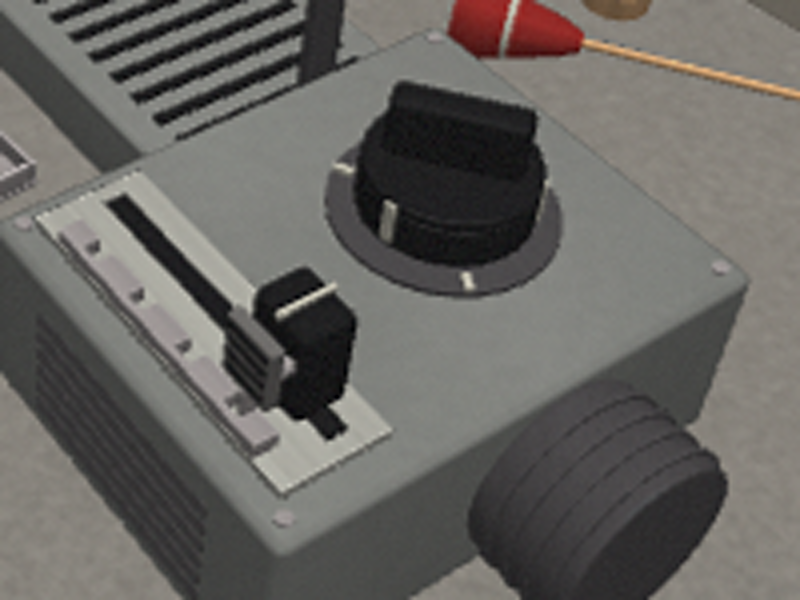

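```bash
python3 - <<'E'
from h import *
r=np.radians
np.set_printoptions(precision=3,suppress=True)
def t(nm,p,yaw):
    for a in (yaw,yaw+180):
        q=kin.inverse_kinematics(p,down(r(a))); print(nm,a,q if q is None else np.array(q))
t('cap0',[.5486,-.2635,.225],32.8);t('cap1',[.5486,-.2635,.225],84.4)
for a in (84.4,60,30): t('tray',[.4223,.0197,.109],a)
t('tray hi',[.4223,.0197,.25],84.4)
for b in [(.397,.279),(.525,.3075),(.588,.322)]: t('bell',[*b,.196],12)
for y in (-.08,0,.08): t('hang',[.604+.0976*y,-.0035+.995*y,.261],84.4);t('hangup',[.604+.0976*y,-.0035+.995*y,.41],84.4)
g=np.array([.6042,-.0033,0])+R.from_euler('z',-5.6,degrees=True).apply([-.168,-.315,.155]);print(g)
t('grip',g+[0,0,.054],-5.6)
# bottle
d=np.load('pics/top0.npy');P=cloud('top',d);Q=P[125:160,255:285].reshape(-1,3);Q=Q[Q[:,2]>.06];print('bottle',Q.min(0),Q.max(0))
Q=P[245:268,240:260].reshape(-1,3);Q=Q[Q[:,2]>.03];print('single',Q.min(0),Q.max(0))
E
```

```text
cap0 32.8 [-0.315  0.64   0.953  1.837 -0.619  0.994  1.474]
cap0 212.8 [-0.446  0.855  1.269  1.844 -0.9    1.167 -1.427]
cap1 84.4 [-0.133  0.526  0.654  1.827 -0.394  0.921  2.172]
cap1 264.4 [-0.371  0.704  1.066  1.84  -0.716  1.042 -0.682]
tray 84.4 [-0.352  0.402  0.186  2.297 -0.166  0.454  1.442]
tray 264.4 [-0.768  0.501  0.707  2.321 -0.671  0.526 -1.191]
tray 60 [-0.398  0.406  0.241  2.3   -0.216  0.455  1.066]
tray 240 [-0.995  0.69   1.054  2.332 -1.017  0.708 -1.266]
tray 30 [-0.451  0.412  0.305  2.303 -0.276  0.458  0.602]
tray 210 [-1.088  0.898  1.263  2.335 -1.205  0.924 -1.603]
tray hi 84.4 [-0.556  0.125  0.395  2.205 -0.066  0.822  1.354]
tray hi 264.4 [-0.897  0.145  0.781  2.222 -0.14   0.821 -1.694]
bell 12 [-0.987  0.319  0.293  2.116 -0.137  0.724 -0.396]
bell 192 [-0.461  0.332 -0.33   2.082  0.156  0.751  2.462]
bell 12 [-0.846  0.499  0.284  1.831 -0.182  0.837 -0.263]
bell 192 [-0.376  0.51  -0.34   1.796  0.215  0.871  2.536]
bell 12 [-0.791  0.591  0.282  1.673 -0.198  0.906 -0.222]
bell 192 [-0.354  0.601 -0.343  1.639  0.237  0.943  2.569]
hang 84
[... 288 characters left out ...]
  0.96   1.531]
hang 264.4 [-0.679  0.512  0.802  1.814 -0.431  1.    -1.371]
hangup 84.4 [-0.462  0.294  0.469  1.622 -0.138  1.258  1.506]
hangup 264.4 [-0.765  0.373  0.905  1.64  -0.304  1.278 -1.473]
hang 84.4 [-0.436  0.432  0.281  1.76  -0.141  0.969  1.373]
hang 264.4 [-0.755  0.513  0.734  1.781 -0.4    1.003 -1.533]
hangup 84.4 [-0.493  0.309  0.351  1.586 -0.11   1.265  1.348]
hangup 264.4 [-0.82   0.376  0.813  1.607 -0.282  1.281 -1.629]
[ 0.406 -0.3    0.155]
grip -5.6 [-0.162  0.436  0.858  2.086 -0.456  0.813  0.873]
grip 174.4 [-0.385  0.702  1.279  2.096 -0.828  0.996 -1.895]
bottle [ 0.386 -0.059  0.061] [0.771 0.098 1.267]
single [ 0.386 -0.059  0.03 ] [0.454 0.147 1.267]
```

```bash
python3 - <<'E'
from h import *
np.set_printoptions(precision=4,suppress=True)
r=np.radians; c=[.5486,-.2635]
env.reach([*c,.36],down(r(32.8)))
env.grip(.055,40)
s=env.get_state(); print(s['time'],s['tcp_pos'],s['opening'],s['force'])
p,d=camera('wrist'); cv2.imwrite('pics/w1.png',p)
E
```

```text
3.775 [ 0.5486 -0.2635  0.36  ] 0.054880386922167665 [-0.646  -0.8677 -0.075 ]
```

View pics/w1.png

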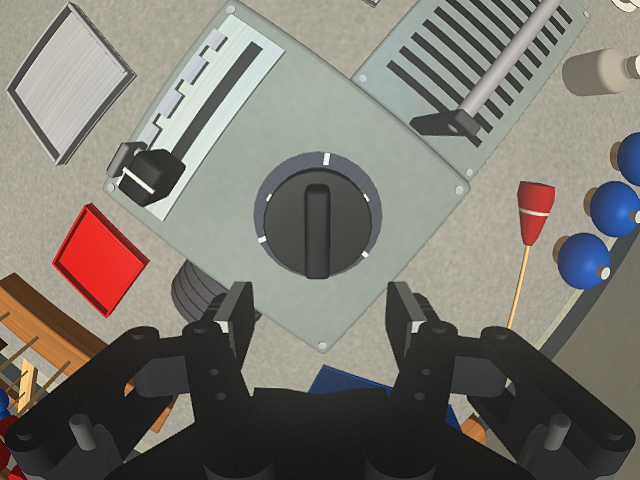

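```bash
python3 - <<'E'
from h import *
np.set_printoptions(precision=3,suppress=True)
r=np.radians; c=[.5486,-.2635]
def st(n):
    s=env.get_state(); print(n,round(s['time'],2),s['tcp_pos'],s['opening'].__round__(4),s['force'],s['torque'])
print(env.movel([*c,.226],.12,stop_force=8)); st('down')
env.grip(.0,40); st('grip')
t0=env.get_state()['torque'][2]
for a in np.linspace(32.8,84.4,9)[1:]:
    env.movel([*c,.226],rot=down(r(a))); st(a)
    if abs(env.get_state()['torque'][2]-t0)>2: print('torque'); break
p,d=camera('wrist'); cv2.imwrite('pics/w2.png',p)
E
```

```text
False
down 5.09 [ 0.549 -0.264  0.227] 0.0548 [ 0.646  0.395 -0.575] [-0.054 -0.    -0.069]
grip 5.51 [ 0.548 -0.264  0.227] 0.0177 [-2.25  -0.417  5.47 ] [-0.142  0.535  0.097]
39.25 5.78 [ 0.548 -0.264  0.227] 0.0175 [-3.322 -1.995  7.699] [-0.229  0.623  0.126]
45.7 6.04 [ 0.549 -0.264  0.227] 0.0174 [-2.852 -1.088  6.465] [-0.286  0.658  0.195]
52.15 6.31 [ 0.549 -0.264  0.227] 0.0173 [-3.155 -1.468  5.591] [-0.255  0.569  0.129]
58.6 6.58 [ 0.548 -0.264  0.227] 0.0171 [-2.775 -0.649  7.422] [-0.315  0.763  0.122]
65.05000000000001 6.84 [ 0.548 -0.265  0.227] 0.0174 [-4.675 -1.294  7.532] [-0.347  0.805  0.209]
71.5 7.11 [ 0.548 -0.264  0.227] 0.0173 [-4.871 -2.466  8.071] [-0.356  0.857  0.198]
77.95 7.38 [ 0.548 -0.264  0.227] 0.0177 [-2.865 -1.941  6.659] [-0.442  0.717  0.185]
84.4 7.64 [ 0.548 -0.264  0.227] 0.0172 [-4.177 -2.238  7.62 ] [-0.357  0.86   0.14 ]
```

View pics/w2.png

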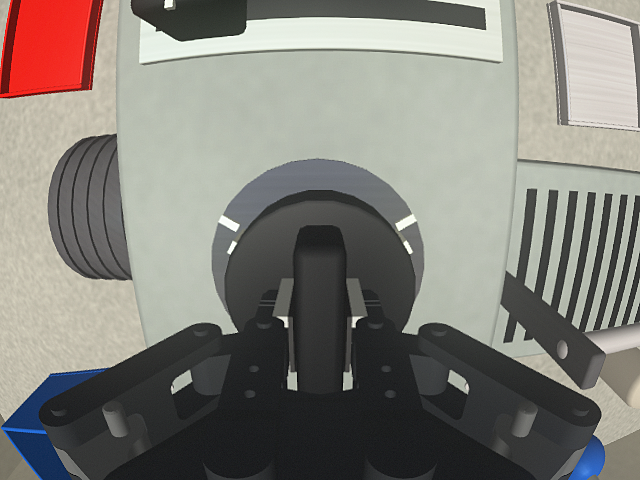

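The cap's marks at (233,247) and (407,247) now line up with the housing ticks at (228,223) and (406,222), so I can lift.

```bash
python3 - <<'E'
from h import *
np.set_printoptions(precision=3,suppress=True)
r=np.radians; c=[.5486,-.2635]
def st(n):
    s=env.get_state(); print(n,round(s['time'],2),s['tcp_pos'],s['opening'].__round__(4),s['force'],s['torque'])
print(env.movel([*c,.262],.05,stop_force=12)); st('up')
E
```

```text
True
up 7.94 [ 0.548 -0.264  0.227] 0.0175 [ 1.245 -1.1   -0.895] [-0.21  -0.069  0.017]
```

```bash
python3 - <<'E'
from h import *
np.set_printoptions(precision=3,suppress=True)
r=np.radians; c=[.5486,-.2635]
def st(n):
    s=env.get_state(); print(n,round(s['time'],2),s['tcp_pos'],s['opening'].__round__(4),s['force'],s['torque'])
st('0')
for z in (.23,.24,.262):
  print(env.movel([*c,z],.05,stop_force=12)); st('up')
p,d=camera('wrist'); cv2.imwrite('pics/w3.png',p)
p,d=camera('side'); zoom('s',p,300,180,500,330,4,'s3.png')
E
```

```text
0 7.94 [ 0.548 -0.264  0.227] 0.0175 [ 1.245 -1.1   -0.895] [-0.21  -0.069  0.017]
False
up 8.19 [ 0.548 -0.264  0.23 ] 0.0171 [-1.994 -2.983 -1.782] [-0.672  0.467 -0.048]
False
up 8.54 [ 0.548 -0.264  0.241] 0.0174 [-3.257 -2.777  1.607] [-0.844  0.901  0.022]
False
up 9.13 [ 0.549 -0.263  0.262] 0.0173 [-0.074 -0.699 -1.323] [0.011 0.003 0.   ]
```

View pics/s3.png

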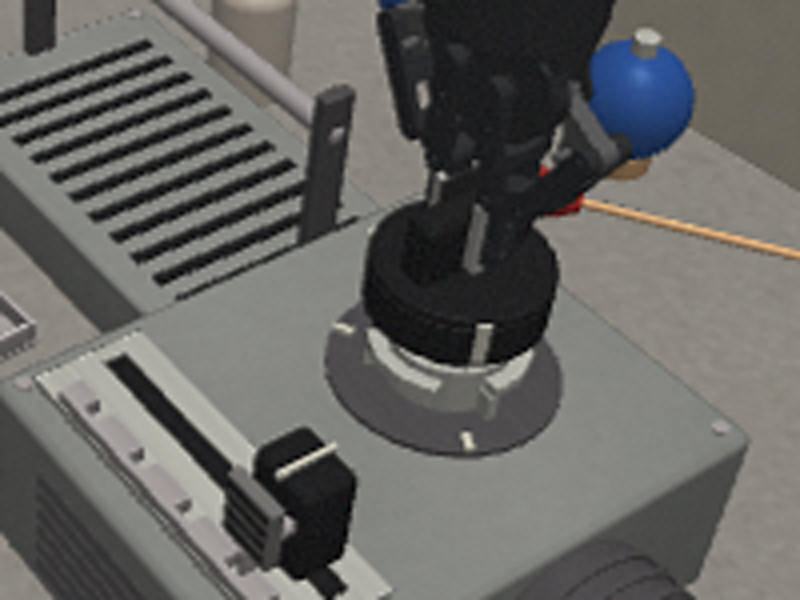

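```bash
python3 - <<'E'
from h import *
np.set_printoptions(precision=3,suppress=True)
r=np.radians; c=[.5486,-.2635]; t=[.4225,.0197]
def st(n):
    s=env.get_state(); print(n,round(s['time'],2),s['tcp_pos'],s['opening'].__round__(4),s['force'],s['torque'])
env.movel([*c,.36],.2)
env.movel([*t,.30],.25); st('over')
env.movel([*t,.125],.15); st('low')
print(env.movel([*t,.103],.03,stop_force=4)); st('touch')
env.grip(.045); st('open')
env.movel([*t,.30],.2)
env.reach([.50,.20,.42],down(r(12))); st('away')
p,d=camera('top'); cv2.imwrite('pics/top4.png',p); np.save('pics/top4.npy',d)
zoom('s',p,140,155,360,305,3.6,'t4.png')
p,d=camera('side'); cv2.imwrite('pics/side4.png',p); np.save('pics/side4.npy',d)
E
```

```text
over 11.29 [0.423 0.019 0.3  ] 0.0174 [-0.583 -0.264 -1.434] [-0.031 -0.006 -0.007]
low 12.61 [0.423 0.02  0.126] 0.0174 [-0.537 -0.42  -1.328] [-0.038 -0.005 -0.022]
True
touch 13.16 [0.422 0.02  0.109] 0.0176 [-0.855  0.906  3.931] [-0.12   0.055 -0.002]
open 13.54 [0.422 0.02  0.109] 0.0454 [-0.459  0.125 -0.574] [ 0.054  0.039 -0.009]
away 16.0 [0.5   0.199 0.419] 0.045 [-0.028  0.28  -0.11 ] [-0.011 -0.002 -0.079]
```

View pics/t4.png

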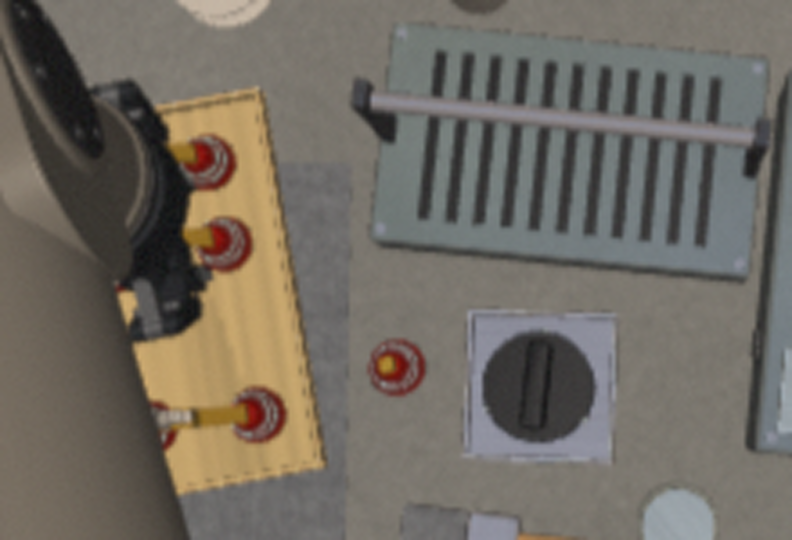

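View pics/side4.png

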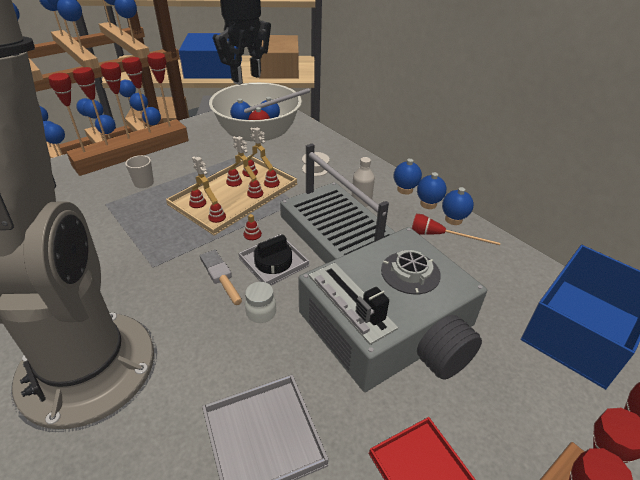

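```bash
cat >> h.py <<'E'
def wcloud():
    c=calibration('wrist'); p,d=camera('wrist'); c,Rm,t=ext('wrist',c)
    v,u=np.mgrid[0:480,0:640]; x=(u-c['cx'])/c['fx']; y=(v-c['cy'])/c['fy']; th=np.hypot(x,y)+1e-9
    k=np.tan(np.minimum(th,1.4))/th
    P=np.stack([x*k*d,y*k*d,d],-1)
    return p,d,(P-t)@Rm
def st(n):
    s=env.get_state(); print(n,round(s['time'],2),s['tcp_pos'].round(4),round(s['opening'],4),s['force'].round(2),s['torque'].round(2))
def plate(P,near,rad=.045,lo=.124,hi=.170):
    Q=P.reshape(-1,3); m=(Q[:,2]>lo)&(Q[:,2]<hi)&(np.hypot(Q[:,0]-near[0],Q[:,1]-near[1])<rad)
    Q=Q[m].astype(np.float32)
    r=cv2.minAreaRect(Q[:,:2]*1000); (w,h)=r[1]; a=r[2] if w>h else r[2]+90
    T=Q[Q[:,2]>hi-.016]
    return len(Q),r,a,Q[:,:2].mean(0),Q[:,2].max()
E
python3 - <<'E'
from h import *
r=np.radians
for i,b in enumerate([(.397,.279),(.525,.3075),(.588,.322)][:1]):
    env.reach([*b,.36],down(r(12))); st('look')
    p,d,P=wcloud(); cv2.imwrite(f'pics/wb{i}.png',p); np.save('pics/wb0P.npy',P)
    for q in [(.397,.279),(.525,.3075),(.588,.322)]: 
        try: print(plate(P,q))
        except Exception as e: print(e)
E
```

```text
look 16.73 [0.397  0.2788 0.3601] 0.0451 [ 0.65 -0.5  -0.93] [-0.04  0.01 -0.  ]
(852, ((396.2718505859375, 280.0352478027344), (14.21158504486084, 48.60627365112305), 9.619619369506836), 99.61961936950684, array([0.39572695, 0.28242496], dtype=float32), np.float32(0.16106234))
(1282, ((525.1845703125, 307.863037109375), (14.711645126342773, 48.378116607666016), 18.124820709228516), 108.12482070922852, array([0.5230863 , 0.30854803], dtype=float32), np.float32(0.16017811))
(1239, ((587.4381103515625, 322.0868225097656), (13.96813678741455, 47.86271667480469), 19.013656616210938), 109.01365661621094, array([0.5853005 , 0.32259738], dtype=float32), np.float32(0.16070047))
```

View pics/wb0.png

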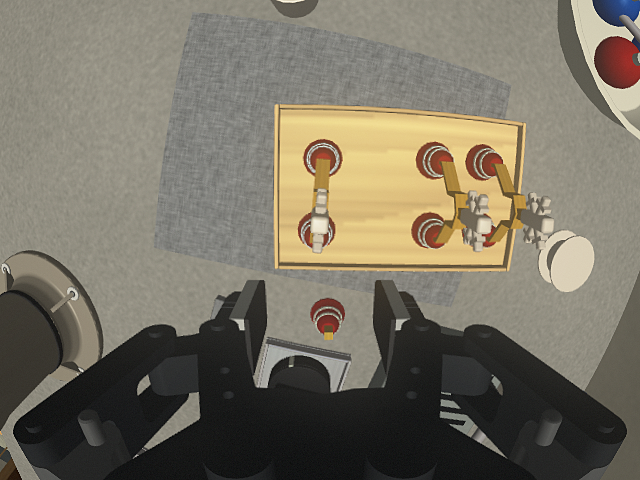

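```bash
cat >> h.py <<'E'
def strap(P,near,rad=.06,lo=.06,hi=.170):
    Q=P.reshape(-1,3); m=(Q[:,2]>lo)&(Q[:,2]<hi)&(np.hypot(Q[:,0]-near[0],Q[:,1]-near[1])<rad)
    Q=Q[m].astype(np.float32); Q=Q[:,:2]*1000
    r=cv2.minAreaRect(Q); w,h=r[1]; a=r[2] if w>h else r[2]+90
    f=cv2.fitLine(Q,cv2.DIST_HUBER,0,.01,.01).ravel()
    return a,np.degrees(np.arctan2(f[1],f[0]))%180,r[0],r[1]
E
python3 - <<'E'
from h import *
P=np.load('pics/wb0P.npy')
for q in [(.3963,.280),(.5252,.308),(.5874,.322)]: print(strap(P,q,.05), strap(P,q,.03,.12))
E
```

```text
(97.13461112976074, np.float32(95.67443), (395.9120788574219, 280.4499816894531), (14.500188827514648, 78.4135971069336)) (99.61961936950684, np.float32(96.3912), (396.2718505859375, 280.0352478027344), (14.21158504486084, 48.60627365112305))
(101.58836936950684, np.float32(100.25718), (525.5875244140625, 308.06036376953125), (15.460637092590332, 77.20191955566406)) (108.12482070922852, np.float32(100.90034), (525.1845703125, 307.863037109375), (14.711645126342773, 48.378116607666016))
(102.70842742919922, np.float32(102.3548), (588.0490112304688, 322.7896423339844), (15.914538383483887, 78.22117614746094)) (109.01365852355957, np.float32(103.069374), (587.321533203125, 322.0466003417969), (14.214935302734375, 47.86271667480469))
```

```bash
cat >> h.py <<'E'
def bar(y): return np.array([.6039+.0976*y,-.0033+.9952*y])
def pick(b,yaw,zup=.43):
    env.movel([*b,.30],.25,rot=down(np.radians(yaw)))
    env.grip(.045,40)
    print(env.movel([*b,.196],.1,stop_force=6)); st('at')
    env.grip(0,45); st('grip')
    env.movel([*b,zup],.2); st('up')
def hang(y,zup=.43):
    h=bar(y)
    env.movel([*h,zup],.25,rot=down(np.radians(84.4))); env.dwell(.2); st('over')
    env.movel([*h,.285],.12); st('near')
    print(env.movel([*h,.255],.03,stop_force=2.5)); st('touch')
E
python3 - <<'E'
from h import *
pick((.3961,.2801),6.5)
p,d=camera('side'); cv2.imwrite('pics/s5.png',p)
hang(-.078)
p,d=camera('side'); zoom('s',p,250,100,450,250,4,'s6.png')
p,d=camera('wrist'); cv2.imwrite('pics/w6.png',p)
E
```

```text
False
at 18.57 [0.3964 0.2803 0.1965] 0.0447 [-0.23 -0.23 -0.3 ] [ 0.02 -0.03  0.02]
grip 18.95 [0.3965 0.2804 0.1965] 0.0134 [-0.59  0.17  3.41] [-0.06  0.02 -0.02]
up 20.27 [0.3956 0.2797 0.4288] 0.0134 [-0.09 -0.08 -2.08] [0.04 0.02 0.01]
over 22.56 [ 0.5962 -0.0804  0.4301] 0.0134 [ 0.18  0.29 -3.3 ] [ 0.02 -0.05  0.03]
near 23.92 [ 0.5967 -0.0811  0.2858] 0.0131 [-0.23 -0.53 -1.47] [0.02 0.   0.03]
True
touch 24.66 [ 0.5962 -0.0809  0.2618] 0.0132 [-0.56  0.79  4.84] [ 0.02  0.17 -0.  ]
```

View pics/s6.png

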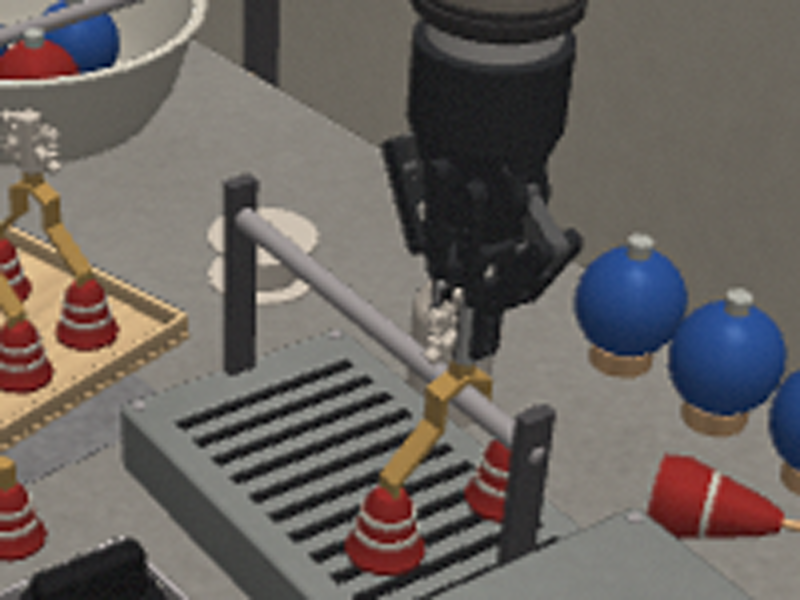

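View pics/w6.png

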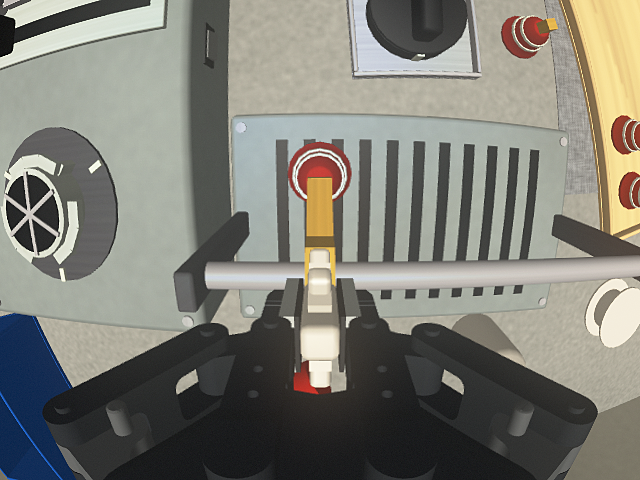

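The strap straddles the bar and contact came at the expected height, so I'll release it and look again at the tray.

```bash
cat >> h.py <<'E'
def release(y,zup=.40):
    h=bar(y); env.grip(.042); st('rel'); env.movel([*h,.29],.06); env.movel([*h,zup],.2)
E
python3 - <<'E'
from h import *
release(-.078)
env.reach([.42,.24,.38],down(np.radians(12))); st('look')
p,d,P=wcloud(); cv2.imwrite('pics/w7.png',p)
p,d=camera('side'); zoom('s',p,160,120,430,270,2.9,'s7.png')
for q in [(.5252,.308),(.5874,.322)]: print(plate(P,q)[:2],strap(P,q,.05), strap(P,q,.03,.12))
E
```

```text
rel 25.14 [ 0.5953 -0.0806  0.2607] 0.0421 [1.31 0.98 0.55] [-0.01 -0.02 -0.07]
look 28.27 [0.4203 0.2395 0.3798] 0.0417 [0.62 0.5  0.44] [ 0.01 -0.02 -0.03]
(1127, ((525.1245727539062, 307.574462890625), (14.084929466247559, 48.54875183105469), 10.33316421508789)) (100.52380466461182, np.float32(100.58776), (525.537353515625, 308.1093444824219), (15.11127758026123, 78.28665161132812)) (100.33316421508789, np.float32(101.4146), (525.1245727539062, 307.574462890625), (14.084929466247559, 48.54875183105469))
(1163, ((587.542236328125, 321.6307678222656), (14.233420372009277, 47.99245834350586), 16.020788192749023)) (103.18055534362793, np.float32(102.41482), (588.297607421875, 321.96875), (15.782252311706543, 78.71759796142578)) (106.02078819274902, np.float32(103.18615), (587.542236328125, 321.6307678222656), (14.233420372009277, 47.99245834350586))
```

View pics/w7.png

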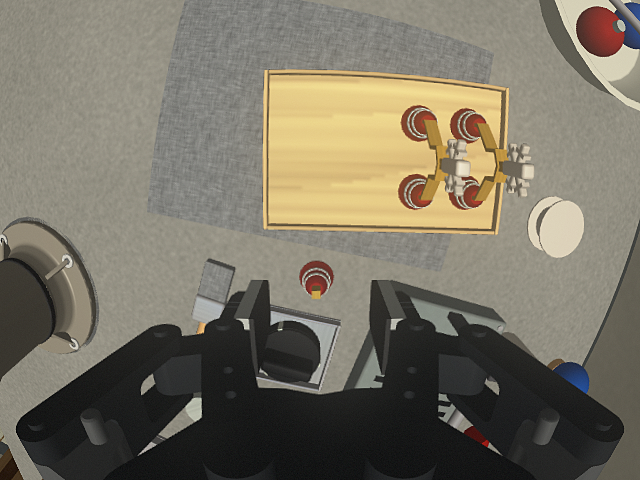

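View pics/s7.png

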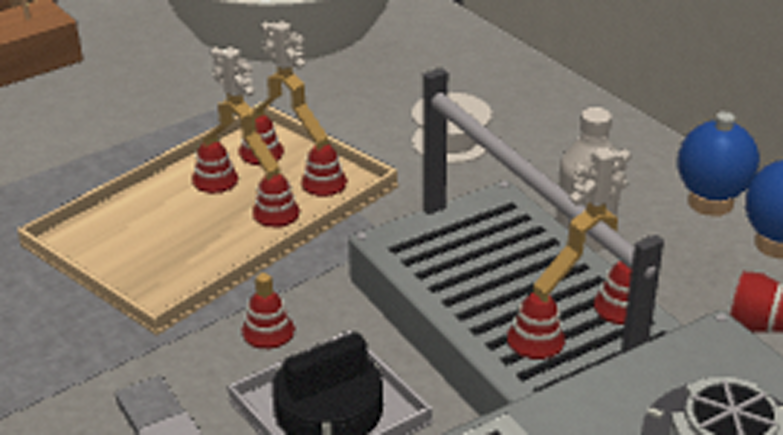

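```bash
python3 - <<'E'
from h import *
pick((.5252,.3077),11)
o=env.get_state()['opening']
if o<.010: raise SystemExit('missed')
hang(0.0)
p,d=camera('side'); zoom('s',p,160,100,430,250,2.9,'s8.png')
p,d=camera('wrist'); cv2.imwrite('pics/w8.png',p)
E
```

```text
False
at 30.52 [0.5256 0.3079 0.1967] 0.0448 [ 0.96  0.69 -0.08] [-0.01  0.04  0.09]
grip 30.9 [0.5256 0.3079 0.1966] 0.0134 [ 1.67 -0.48  2.3 ] [ 0.03 -0.08  0.03]
up 32.22 [0.5247 0.3075 0.4287] 0.0136 [-0.86 -0.13 -1.28] [0.02 0.04 0.07]
over 34.03 [ 0.6039 -0.0025  0.43  ] 0.0134 [ 0.15  0.86 -1.65] [ 0.04 -0.02  0.04]
near 35.39 [ 0.6044 -0.0034  0.2858] 0.0133 [ 0.09  0.32 -1.49] [ 0.   -0.01 -0.02]
True
touch 36.14 [ 0.6038 -0.0033  0.2616] 0.0136 [-1.25  0.21  4.91] [-0.    0.25 -0.03]
```

View pics/s8.png

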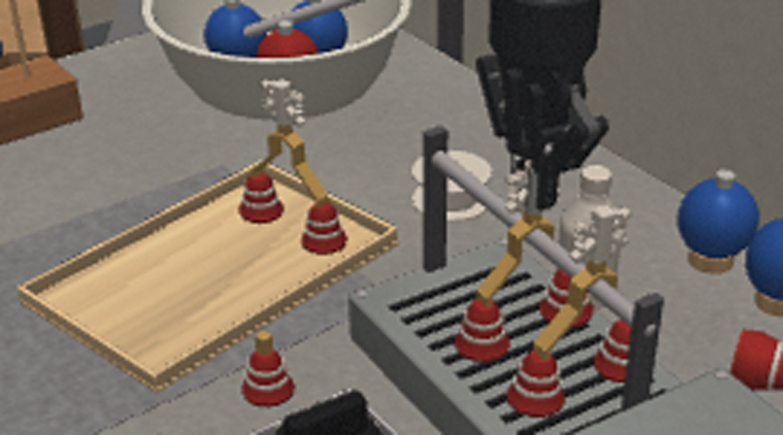

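View pics/w8.png

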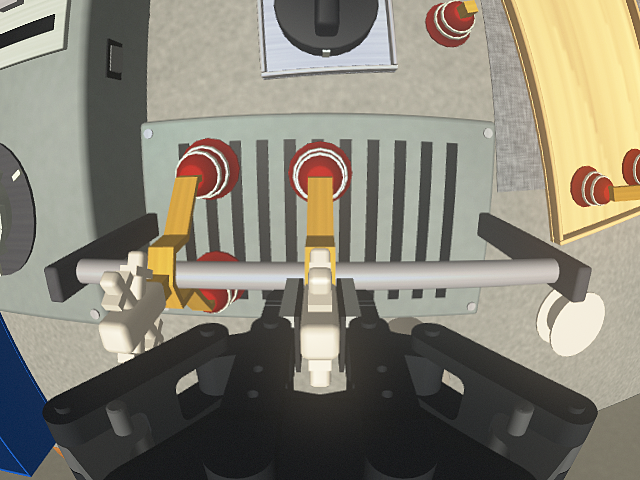

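```bash
python3 - <<'E'
from h import *
release(0)
env.reach([.48,.26,.38],down(np.radians(12))); st('look')
p,d,P=wcloud(); cv2.imwrite('pics/w9.png',p)
p,d=camera('side'); zoom('s',p,160,120,430,270,2.9,'s9.png')
for q in [(.5874,.322)]: print(plate(P,q)[:2],strap(P,q,.05), strap(P,q,.03,.12))
E
```

```text
rel 36.62 [ 0.6031 -0.0031  0.2605] 0.0418 [-0.57 -0.01 -0.51] [ 0.02 -0.01 -0.06]
look 39.53 [0.4802 0.2593 0.3797] 0.042 [0.37 0.25 1.05] [-0.03 -0.01  0.02]
(1125, ((587.5668334960938, 321.8100280761719), (13.743154525756836, 48.7076301574707), 8.950390815734863)) (102.92112350463867, np.float32(102.481224), (588.3060913085938, 322.0329895019531), (15.529365539550781, 79.13572692871094)) (98.27609062194824, np.float32(102.80415), (587.5372924804688, 321.7978820800781), (13.772224426269531, 48.680763244628906))
```

View pics/s9.png

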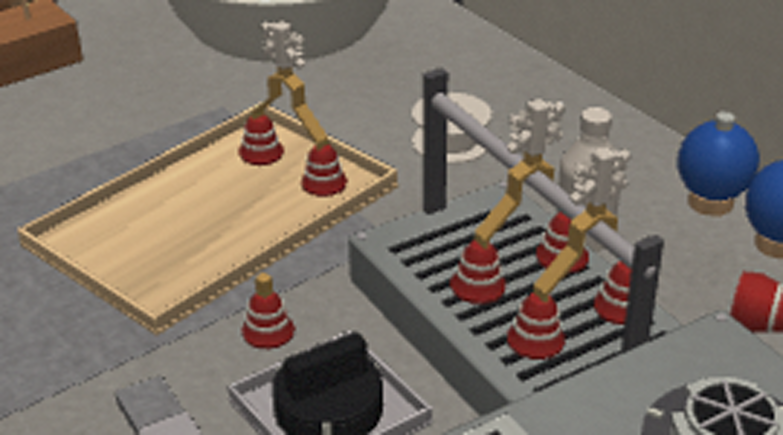

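View pics/w9.png

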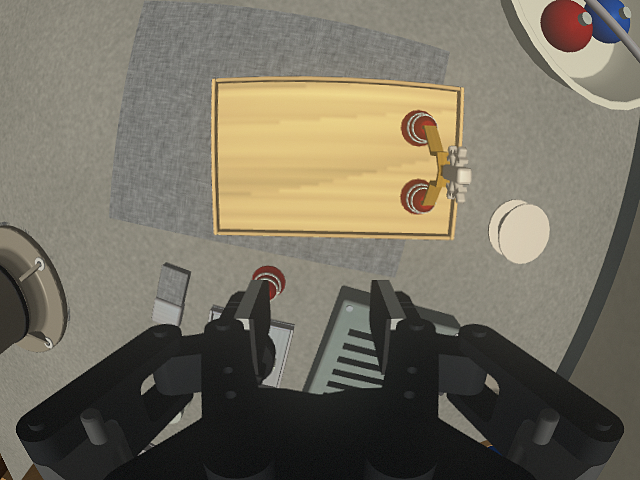

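Two pairs hang upright. The third hasn't moved from (0.5876, 0.3219).

```bash
python3 - <<'E'
from h import *
pick((.5877,.3218),12.6)
o=env.get_state()['opening']
if o<.010: raise SystemExit('missed')
p,d=camera('top'); zoom('s',p,230,150,360,240,6,'t10.png')
hang(0.078)
p,d=camera('side'); zoom('s',p,160,100,430,250,2.9,'s10.png')
p,d=camera('wrist'); cv2.imwrite('pics/w10.png',p)
E
```

```text
False
at 41.78 [0.5882 0.3219 0.1968] 0.0451 [-0.42  0.16 -0.76] [-0.05  0.03  0.04]
grip 42.16 [0.5881 0.322  0.1966] 0.0134 [-0.23  0.06  2.19] [ 0.04 -0.14  0.03]
up 43.48 [0.5872 0.3217 0.4285] 0.0128 [ 0.52 -0.36 -1.98] [-0.03 -0.    0.01]
over 45.16 [0.6115 0.0752 0.4299] 0.0135 [ 0.62 -0.64 -1.78] [-0.02  0.    0.05]
near 46.52 [0.612  0.0743 0.2859] 0.013 [ 0.21  0.8  -2.04] [-0.01  0.04 -0.03]
True
touch 47.26 [0.6114 0.0743 0.2617] 0.0136 [-0.63  0.2   4.83] [-0.01  0.1  -0.  ]
```

View pics/s10.png

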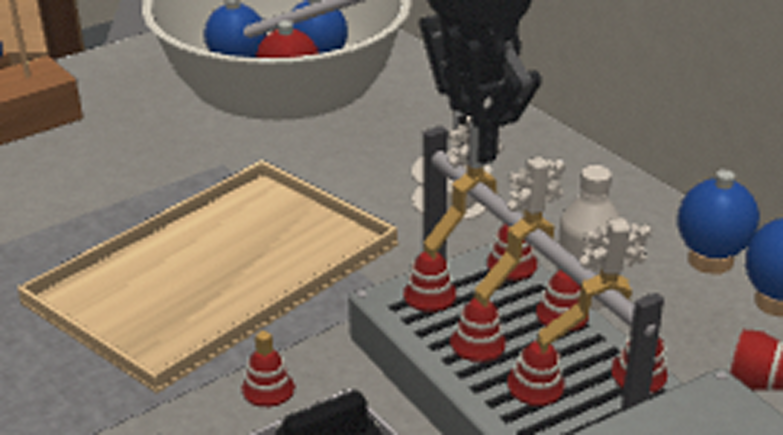

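View pics/w10.png

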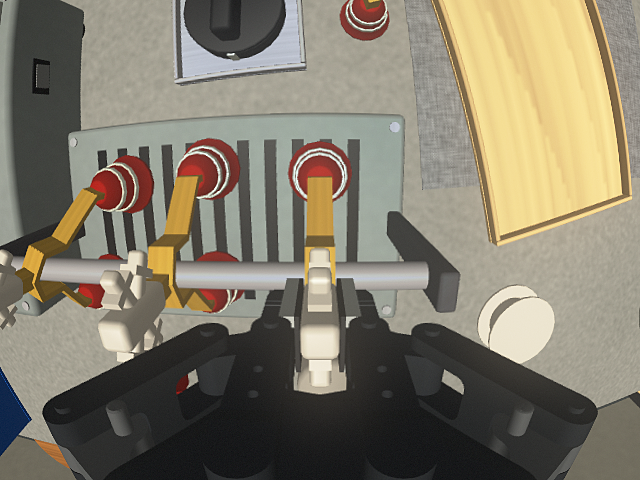

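The rightmost pair looks shifted or turned since my last picture, probably the knock. I'll release this pair and check.

```bash
python3 - <<'E'
from h import *
release(.078,.42)
env.reach([.45,-.02,.45],down(np.radians(84.4))); st('look')
p,d,P=wcloud(); cv2.imwrite('pics/w11.png',p); np.save('pics/w11P.npy',P)
p,d=camera('side'); zoom('s',p,160,120,430,270,2.9,'s11.png'); np.save('pics/side11.npy',d)
p,d=camera('top'); zoom('s',p,230,150,360,240,6,'t11.png'); np.save('pics/top11.npy',d)
E
```

```text
rel 47.74 [0.6104 0.0743 0.2605] 0.0422 [ 0.27 -0.01  0.16] [-0.01  0.04 -0.06]
look 49.96 [ 0.4507 -0.0189  0.4497] 0.0421 [0.69 0.42 0.64] [-0.01 -0.03  0.  ]
```

View pics/s11.png

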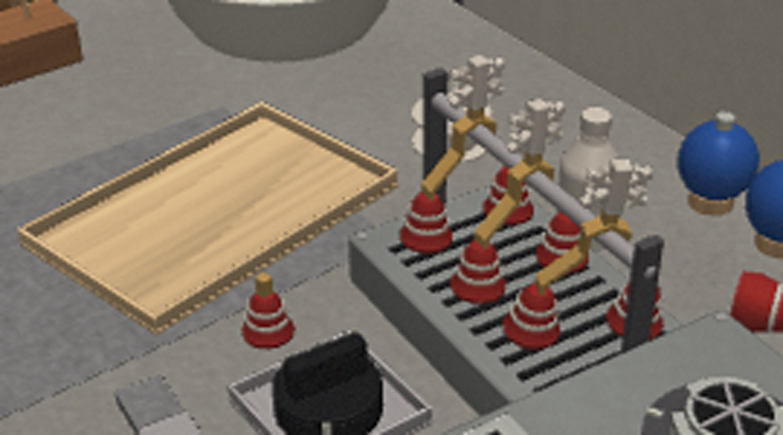

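View pics/w11.png

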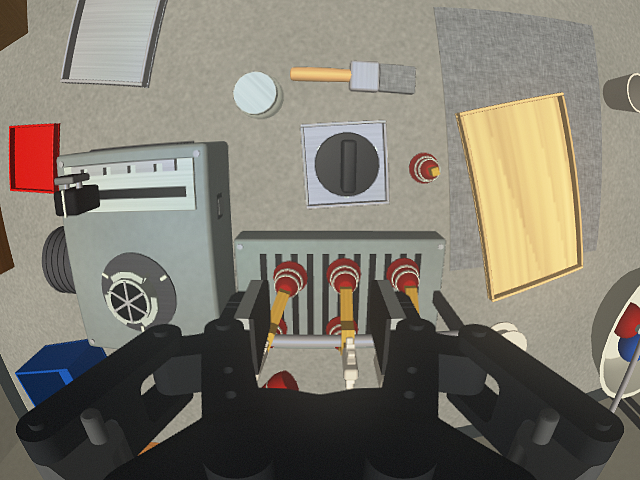

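View pics/t11.png

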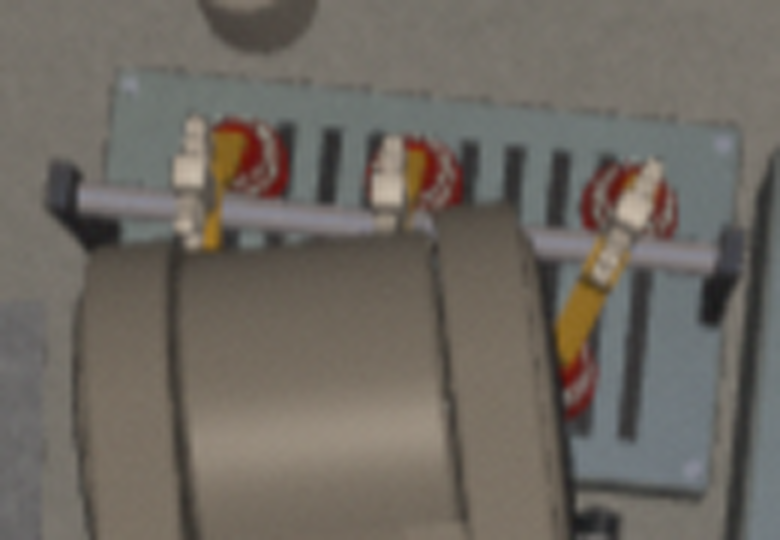

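```bash
cat >> h.py <<'E'
Rz=R.from_euler('z',-5.6,degrees=True).as_matrix(); O=np.array([.6039,-.0033,0])
def todry(Q): return (Q-O)@Rz
def hung(P,lo=.186,hi=.235):
    Q=P.reshape(-1,3); D=todry(Q); m=(D[:,2]>lo)&(D[:,2]<hi)&(abs(D[:,0])<.06)&(abs(D[:,1])<.125)
    return D[m].astype(np.float32)
E
python3 - <<'E'
from h import *
for n in ('top','side'):
    D=hung(cloud(n,np.load(f'pics/{n}11.npy')))
    _,l,c=cv2.kmeans(np.ascontiguousarray(D[:,:2]),3,None,(3,50,1e-6),10,cv2.KMEANS_PP_CENTERS)
    for k in np.argsort(c[:,1]):
        q=D[l[:,0]==k]; r=cv2.minAreaRect(q[:,:2]*1000); f=cv2.fitLine(q[:,:2],cv2.DIST_HUBER,0,.01,.01).ravel(); print(n,len(q),r,np.degrees(np.arctan2(f[1],f[0]))%180,q[:,2].max())
E
```

```text
top 104 ((3.461700439453125, -93.9599609375), (14.80368709564209, 49.34763717651367), 59.09619140625) 157.83392 0.22991017
top 82 ((7.594995498657227, 0.499053955078125), (39.84965896606445, 12.40321159362793), 1.3048996925354004) 1.0098516 0.22815724
top 120 ((2.725404739379883, 78.81597900390625), (47.655460357666016, 13.950971603393555), 0.5340867638587952) 179.35905 0.22900398
side 320 ((0.2770271301269531, -96.9128189086914), (16.203113555908203, 48.93205642700195), 66.1796646118164) 158.61624 0.22812586
side 274 ((0.3970985412597656, -1.1735963821411133), (16.097335815429688, 47.89649200439453), 84.04832458496094) 178.87148 0.227676
side 259 ((-1.2324810028076172, 77.15860748291016), (47.276519775390625, 16.981849670410156), 3.6919970512390137) 177.65251 0.22751392
```

```bash
cat >> h.py <<'E'
def hungall(n,d):
    D=hung(cloud(n,d)); _,l,c=cv2.kmeans(np.ascontiguousarray(D[:,:2]),3,None,(3,50,1e-6),10,cv2.KMEANS_PP_CENTERS)
    for k in np.argsort(c[:,1]):
        q=D[l[:,0]==k]; r=cv2.minAreaRect(q[:,:2]*1000); f=cv2.fitLine(q[:,:2],cv2.DIST_HUBER,0,.01,.01).ravel(); print(n,len(q),np.round(r[0],1),np.round(np.degrees(np.arctan2(f[1],f[0]))%180,1),q[:,2].max(),q[:,:2].mean(0))
E
python3 - <<'E'
from h import *
env.reach([.40,-.30,.42],down(np.radians(-5.6))); st('')
for i in range(2):
    for n in ('side','top'):
        p,d=camera(n); hungall(n,d); zoom('s',p,*((160,120,430,270,2.9) if n=='side' else (230,150,360,240,6)),f'{n}12_{i}.png')
    env.dwell(2)
E
```

```text
51.21 [ 0.4011 -0.2988  0.4198] 0.0421 [-0.1   0.63 -0.15] [ 0.03 -0.01  0.04]
side 36 [  7.4 -99.9] 160.6 0.21786912 [ 0.00983919 -0.10075039]
side 71 [-4.8 -1.3] 9.1 0.22249632 [-0.01678966 -0.00165852]
side 261 [-1.1 77.2] 178.8 0.22717646 [-0.00205297  0.07488602]
top 102 [  4.1 -94.3] 158.3 0.2304688 [ 0.00247644 -0.09347335]
top 103 [3.8 0.4] 179.7 0.22627896 [0.00171344 0.00043333]
top 121 [ 2.9 78.8] 179.1 0.22956632 [0.00135301 0.07800182]
side 31 [  6.7 -99.2] 162.9 0.21481521 [ 0.0090988  -0.10014208]
side 71 [-5.1  2. ] 4.5 0.22167881 [-0.01651708 -0.00134981]
side 257 [-0.7 76.6] 178.5 0.22701429 [-0.001873    0.07505773]
top 103 [  3.7 -93.7] 158.4 0.22846723 [ 0.0023793 -0.0933321]
top 103 [3.9 0.4] 179.9 0.23093541 [0.00171695 0.00043589]
top 120 [ 3.  78.4] 179.5 0.22726594 [0.00134887 0.07792892]
```

View pics/side12_1.png

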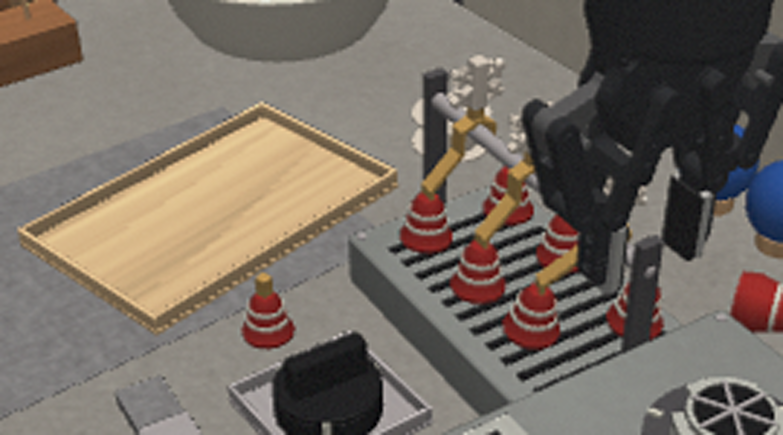

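View pics/top12_1.png

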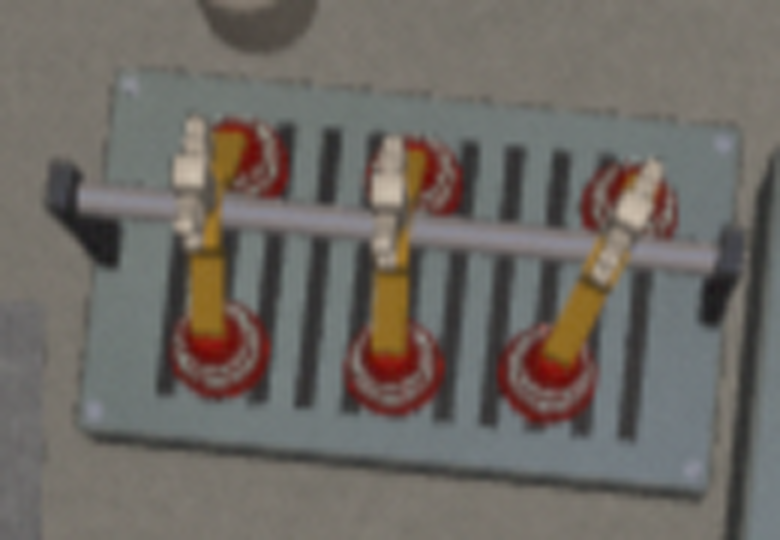

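All three pairs are at rest and clear of each other. The right pair is turned about 22°, but it's upright astride the bar at y ≈ −94 mm. Next is the damper.

```bash
python3 - <<'E'
from h import *
env.grip(.07,40)
p,d,P=wcloud(); cv2.imwrite('pics/w13.png',p); st('')
D=todry(P.reshape(-1,3)); 
for lo,hi in [(.13,.15),(.15,.165),(.165,.18)]:
    q=D[(D[:,2]>lo)&(D[:,2]<hi)&(D[:,0]>-.22)&(D[:,0]<-.12)&(D[:,1]<-.25)&(D[:,1]>-.38)]
    print(lo,len(q),np.percentile(q,[1,99],axis=0).round(4))
p,d=camera('top'); D=todry(cloud('top',d).reshape(-1,3))
q=D[(D[:,2]>.165)&(D[:,2]<.18)&(D[:,0]>-.22)&(D[:,0]<-.12)&(D[:,1]<-.25)&(D[:,1]>-.38)]
print(len(q)); 
if len(q): print(np.percentile(q,[1,50,99],axis=0).round(4))
E
```

```text
55.84 [ 0.4  -0.3   0.42] 0.07 [0.23 0.06 0.2 ] [-0.01 -0.02  0.04]
0.13 105 [[-0.1918 -0.304   0.1306]
 [-0.1481 -0.298   0.149 ]]
0.15 241 [[-0.1908 -0.3298  0.1515]
 [-0.149  -0.2978  0.1643]]
0.165 1688 [[-0.1917 -0.3326  0.1674]
 [-0.147  -0.298   0.1762]]
227
[[-0.1895 -0.3322  0.1671]
 [-0.1632 -0.3141  0.1738]
 [-0.1452 -0.2976  0.1787]]
```

View pics/w13.png

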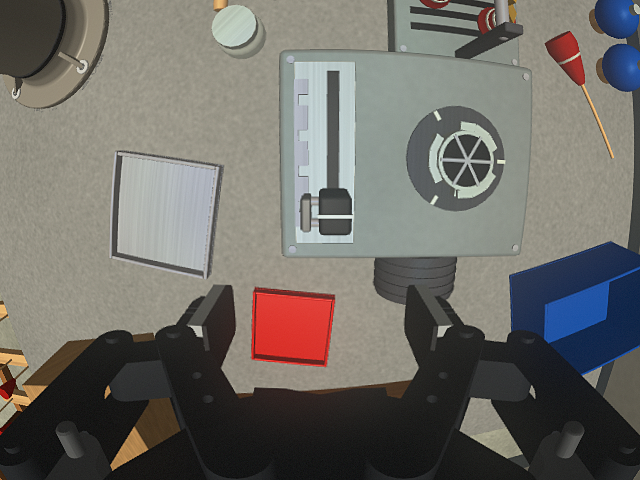

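```bash
python3 - <<'E'
from h import *
q=down(np.radians(-5.6))
def w(x,y): return (O+Rz@np.array([x,y,0]))[:2]
g=w(-.1660,-.315)
env.movel([*g,.30],.2,rot=q); st('above')
print(env.movel([*g,.2105],.08,stop_force=5)); st('at')
env.grip(.030,25); st('pinch')
p,d=camera('wrist'); cv2.imwrite('pics/w14.png',p)
p,d=camera('side'); zoom('s',p,300,200,500,350,4,'s14.png')
E
```

```text
above 56.64 [ 0.4083 -0.3011  0.3009] 0.0704 [ 0.23 -1.05  0.32] [0.01 0.03 0.01]
False
at 57.91 [ 0.4082 -0.3008  0.211 ] 0.07 [-0.4   0.11 -0.21] [ 0.01  0.06 -0.02]
pinch 58.3 [ 0.409  -0.3007  0.2113] 0.0369 [1.49 0.69 5.69] [ 0.21  0.19 -0.01]
```

View pics/w14.png

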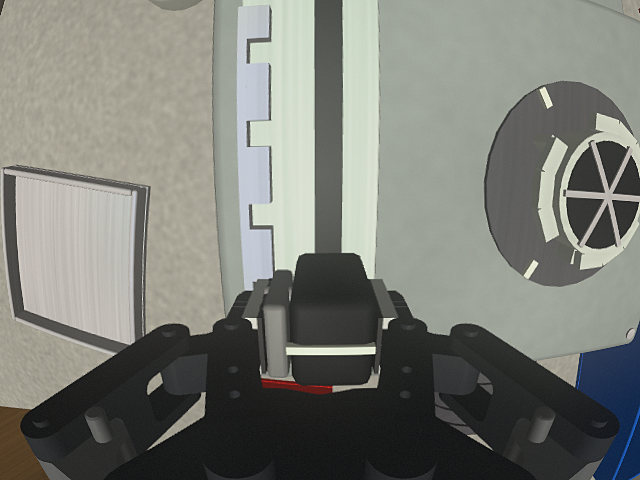

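View pics/s14.png

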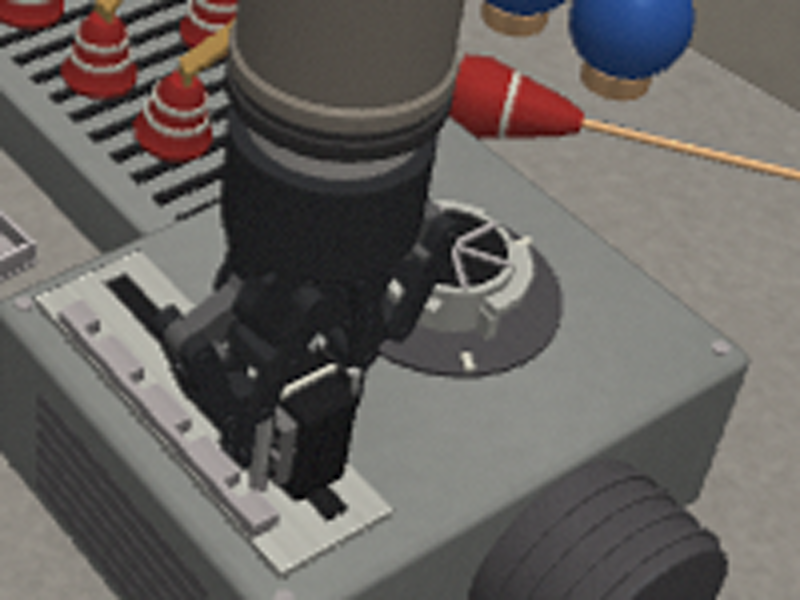

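```bash
python3 - <<'E'
from h import *
s=env.get_state()['tcp_pos']; dy=Rz@np.array([0,1,0])
for k in (.008,.035):
    print(env.movel(s+dy*k,.04,stop_force=15)); st(k)
print('moved',(env.get_state()['tcp_pos']-s)@dy)
p,d=camera('wrist'); cv2.imwrite('pics/w15.png',p)
E
```

```text
False
0.008 58.75 [ 0.41   -0.2921  0.2113] 0.0372 [1.47 1.05 2.72] [ 0.33  0.14 -0.08]
False
0.035 59.58 [ 0.4126 -0.2654  0.2113] 0.0372 [2.05 2.33 4.17] [ 0.26 -0.04 -0.  ]
moved 0.03555026330427334
```

View pics/w15.png

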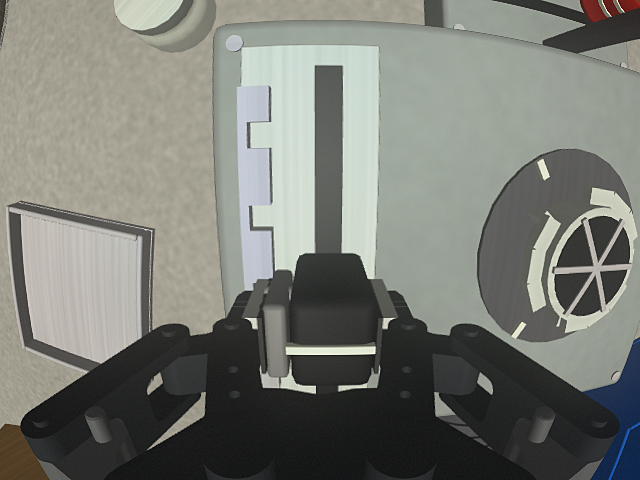

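The grip has advanced exactly one notch: only two notches are still visible ahead, at rows 135 and 215, where there were three. Now I'll release it.

```bash
python3 - <<'E'
from h import *
s=env.get_state()['tcp_pos']
env.grip(.07); st('rel'); env.dwell(.3)
env.movel([s[0],s[1],.30],.12)
c=(O+Rz@np.array([-.168,-.40,0]))[:2]
env.reach([.40,-.34,.38],down(np.radians(-5.6))); env.dwell(.5); st('')
p,d,P=wcloud(); cv2.imwrite('pics/w16.png',p)
D=todry(P.reshape(-1,3)); q=D[(D[:,2]>.165)&(D[:,2]<.18)&(D[:,0]>-.22)&(D[:,0]<-.12)&(D[:,1]<-.2)&(D[:,1]>-.38)]
print(np.percentile(q,[1,99],axis=0).round(4))
env.reach([.35,-.42,.40],down(np.radians(-5.6)))
p,d=camera('side'); cv2.imwrite('pics/s16.png',p); zoom('s',p,300,200,500,350,4,'s16z.png'); hungall('side',d)
p,d=camera('top'); cv2.imwrite('pics/t16.png',p); hungall('top',d)
D=todry(cloud('top',d).reshape(-1,3)); q=D[(D[:,2]>.165)&(D[:,2]<.18)&(D[:,0]>-.22)&(D[:,0]<-.12)&(D[:,1]<-.2)&(D[:,1]>-.38)]
print(np.percentile(q,[1,99],axis=0).round(4)); st('')
E
```

```text
rel 60.04 [ 0.4124 -0.2661  0.2113] 0.07 [ 0.16  0.31 -0.38] [-0.   -0.03  0.03]
 62.25 [ 0.4001 -0.3397  0.3798] 0.0702 [ 0.02 -0.24 -0.57] [ 0.03 -0.02 -0.05]
[[-0.1912 -0.2983  0.1692]
 [-0.1474 -0.2639  0.1764]]
side 320 [  0.9 -95.8] 159.1 0.22722396 [-0.00034526 -0.09748157]
side 273 [-0.4 -2.5] 178.3 0.22698462 [-0.00205317 -0.00314206]
side 260 [-0.1 77. ] 179.6 0.22809802 [-0.00206971  0.07484435]
top 104 [  4.1 -94.2] 158.2 0.22838758 [ 0.00239719 -0.09341682]
top 103 [3.8 0.4] 179.8 0.22876042 [0.0017673  0.00045532]
top 120 [ 3.5 78.7] 179.6 0.22791302 [0.00122936 0.07799314]
[[-0.1895 -0.2964  0.1674]
 [-0.1457 -0.2619  0.1785]]
 62.88 [ 0.3507 -0.4192  0.3996] 0.0702 [0.02 0.47 0.58] [0.07 0.   0.  ]
```

View pics/w16.png

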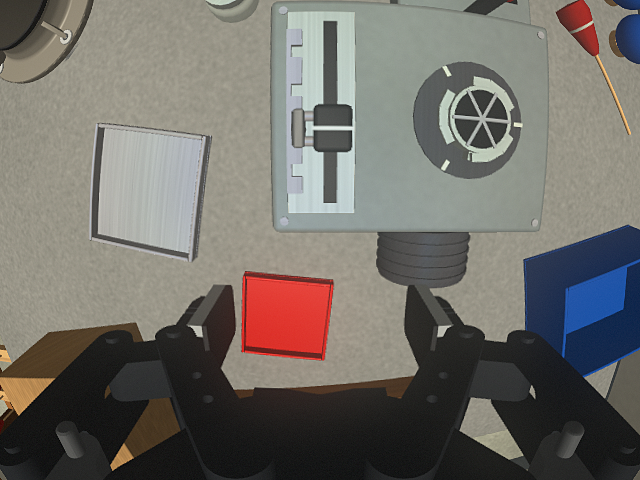

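View pics/s16.png

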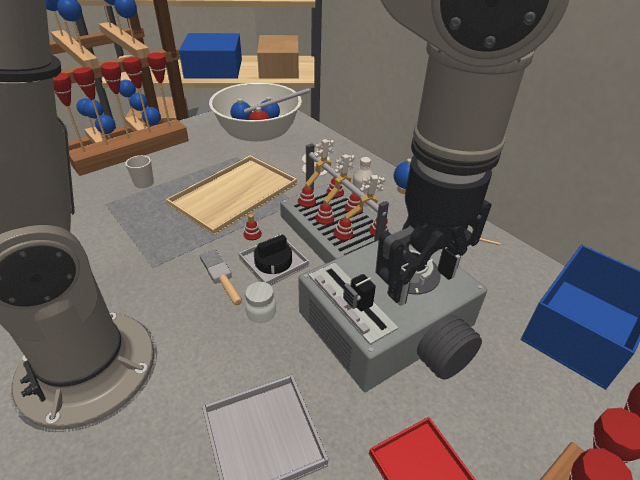

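View pics/s16z.png

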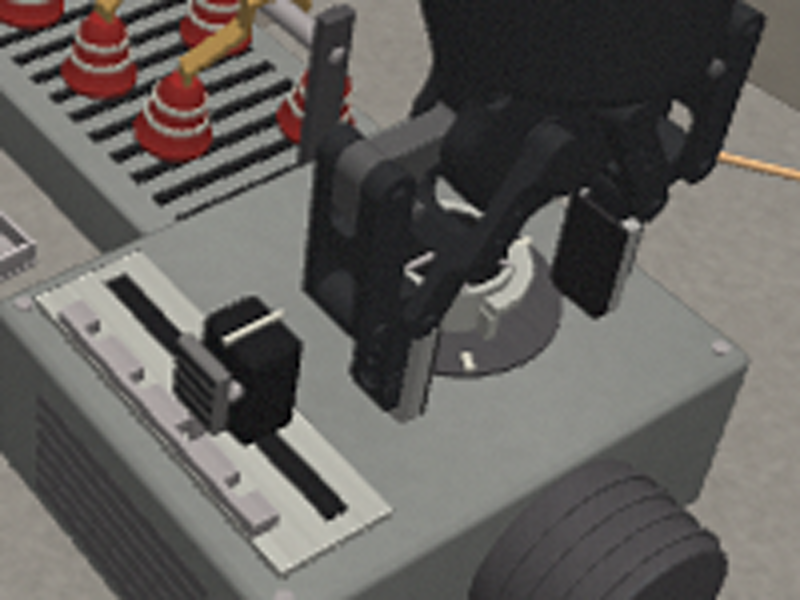

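View pics/t16.png

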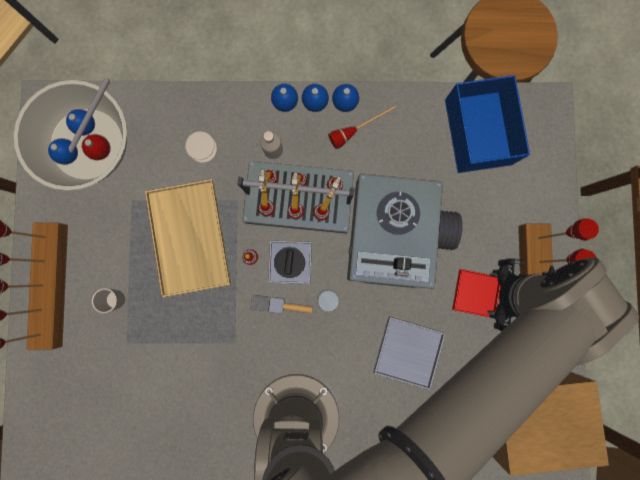

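```bash
python3 - <<'E'
from h import *
from cell import job
job.job_done(); st('')
E
```

```text
the job is handed in; nothing more can be done
the job is handed in; nothing more can be done
```

The batch is set to dry, and I handed the job in at about 63 s of the 210 s. Only three pairs of bells were there.

- **Cap:** I turned it anticlockwise by 51.6° and lifted it off. It now lies flat and right way up, roughly centred in the smaller steel tray. The first lift halted on its force limit. That was only the fingers' preload letting go, and the second lift went through freely.
- **Bells:** All three pairs hang astride the bar, upright and at rest with clear gaps, at about −95, 0 and +78 mm along it. The right-hand pair slid about 16 mm and turned about 22° after I hung it, probably the announced knock. It stayed upright, steady and within the limits, so I left it.
- **Damper:** I pinched the latch and slid the grip left. My last views put it 34–36 mm along, in the first notch. It measures 44 mm across again, so the latch tab is out.
- **Bystanders:** The single bell and the glue bottle show no visible movement.

In the last checks the top and side cameras disagreed by 2–4 mm on the bells' positions, which is inside the tolerances. No check failed.

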